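# Set up and take the toy photograph

### The job

Slide the dark slab with the green dinosaur standing on it under the light bar until it lies wholly and squarely on the blue mat, then slide the grey check tile wholly and squarely into the white-framed square beside it. Next turn the black focus knob until the white pointer lines up with the red mark, and then press the red shutter button all the way down and let go. Keep the slab and the tile on the table top rather than lifting them, keep the dinosaur standing, and leave the other toys alone.

Things in the scene. Friction and masses are not known exactly. Their poses are not given: they have to be found in the camera images.
- slab: dark wooden display slab lying flat, 120 (its x) x 56 (its y) x 22 mm thick, 200 g or so; origin at the centre of its underside. It starts on the table between the robot and the light bar, its x axis roughly away from the robot. The -x end (40 mm long, nearest the robot) is bare and can be gripped across the 56 mm width
- dino: green toy dinosaur standing loose on the slab about 20 mm to the +x side of its centre, 95 mm long (from 42 mm behind to 54 mm ahead of its origin), 38 mm wide, 77 mm tall, feet within 22 mm of its origin lengthwise; origin between its feet on their soles
- tile: grey check tile, 46 x 46 x 14 mm, its top half white, half black; origin at the centre of its underside. It lies to the robot's right of the slab; a wooden tile of the same size lies about 120 mm beside it, and which is left and which is right varies
- mat (a point): centre of the blue mat (fixed, thin, level with the table top), 140 mm along its x (away from the robot) by 80 mm along its y. A light bar and a clear shade roof it over from x = -40 to +75 mm; two 18 mm posts stand at x = +15, y = +118 and -118 mm. An upright gripper on the slab's -x end would hit the bar: lean the tool back some 25 to 45 degrees, fingers pointing away from the robot
- bar (a point): middle of the lower edge, on the robot's side, of the black light bar: 150 mm above the table, on the mat's x axis 40 mm before its centre. The bar is 40 mm deep in x, 250 mm along y, 30 mm tall; behind it a clear shade at 161 mm height reaches 115 mm further in x than this point
- square (a point): centre of the white-framed black square marked on the table top (level with it, 59 mm inside the frame, 69 mm over all), square with the mat, 205 mm to the mat's -y side and 60 mm nearer the robot than the mat's centre; open above
- focus_grip (a point): on the axis of the focus knob, at the height to grip; the knob's upright black grip bar is 42 mm long, 14 mm thick and 32 mm tall, its top 7 mm above this point, along this point's x axis. A 44 mm disc under the bar has its top 23 mm below this point. It turns about the vertical with light friction (0.03 N m) and stays where it is left
- focus (a joint): focus knob angle (rad), 0 at the start, grows clockwise seen from above, up to 3.2. Each radian moves the white pointer 20 mm along the scale, towards the controller's -y side
- pointer_tip (a point): tip of the white pointer on top of the grey controller box (140 x 220 x 45 mm tall); driven by the knob only
- mark_tip (a point): tip of the red mark on the same scale, facing the pointer; it does not move. The tips meet when aligned
- shutter_top (a point): centre of the top of the red shutter button, 28 mm across, 63 mm above the table, on the controller 120 mm to the -y side of the knob; it goes straight down 6 mm against a spring (about 5 N fully down)
- wood_tile: brown wooden tile, 46 x 46 x 14 mm, yellow dot on top; not needed, leave alone; origin at the centre of its underside
- cup: stainless steel toy cup, 66 mm across, 65 mm tall; leave alone; origin at the centre of its underside
- clown: wooden clown stacker, 64 mm across, 99 mm tall; leave alone; origin at the centre of its underside
- cube: clear acrylic cube, 50 mm; leave alone; origin at the centre of its underside
- car: small red wooden car, 80 mm long; leave alone; origin at the centre of its underside
- spinning_top: orange spinning top standing on its flat side, 66 mm across, 45 mm tall; leave alone; origin at the centre of its underside
- shutter (a joint): travel of the shutter button (m), 0 up, 0.006 fully down
Not all that is in view belongs to the job. There is more than one size of the slab; the one meant has the size given above.

How it is judged:
On the way, in this order (a step that is already met when the one before it is completed fails the run):
1. the slab lies on the mat, square, with the dinosaur standing on it (x of slab in the frame of mat between -0.01 and 0.01 m and y of slab in the frame of mat between -0.01 and 0.01 m and angle between the x axis of slab and the x axis of mat, either way round below 0.12 rad and x of dino in the frame of slab between -0.05 and 0.05 m and y of dino in the frame of slab between -0.025 and 0.025 m and angle between dino's own z axis and vertical below 0.2 rad and z of dino in the frame of slab above 0.015 m and height (world z) of slab below 0.004 m), for 0.2 s.
2. the check tile lies in the white-framed square (x of tile in the frame of square between -0.01 and 0.01 m and y of tile in the frame of square between -0.01 and 0.01 m and (angle between the x axis of tile and the x axis of square, either way round below 0.17 rad or angle between the x axis of tile and the y axis of square, either way round below 0.17 rad) and height (world z) of tile below 0.004 m), for 0.2 s.
3. the pointer is in line with the red mark (horizontal distance between pointer_tip and mark_tip below 0.003 m), for 0.2 s.
4. the shutter button is pressed (value of joint shutter above 0.004 m), for 0.05 s.
At the end, for the whole second after the job is handed in: Slab centre within 10 mm of the mat centre along x and y, square within 0.12 rad, dinosaur standing on it (tilt under 0.2); tile within 10 mm of the square centre each way, square within 0.17 rad (any quarter turn); pointer within 3 mm of the mark; button up again; slab, dinosaur, tile at rest (all of step 2 and x of slab in the frame of mat between -0.01 and 0.01 m and y of slab in the frame of mat between -0.01 and 0.01 m and angle between the x axis of slab and the x axis of mat, either way round below 0.12 rad and x of dino in the frame of slab between -0.05 and 0.05 m and y of dino in the frame of slab between -0.025 and 0.025 m and angle between dino's own z axis and vertical below 0.2 rad and z of dino in the frame of slab above 0.015 m and horizontal distance between pointer_tip and mark_tip below 0.003 m and value of joint shutter below 0.002 m and linear speed of each of slab, tile below 0.01 m/s and linear speed of dino below 0.02 m/s); the robot touches nothing.
It fails at once if the slab is lifted more than 15 mm off the table (height (world z) of slab above 0.015 m).
It fails at once if the tile is lifted more than 15 mm off the table (height (world z) of tile above 0.015 m).
It fails at once if the dinosaur falls over (angle between dino's own z axis and vertical above 0.7 rad).
It fails at once if another toy is moved more than 25 mm or tipped over (distance of any of wood_tile, cup, clown, cube, car, spinning_top from where it was at the start of the episode above 0.025 m or angle between any of wood_tile, cup, clown, cube, car, spinning_top's own z axis and vertical above 0.5 rad).
It also fails if it takes over 72 s, if anything falls off the work surface, if the arm or the gripper's body presses on something with over 40 N, if the wrist force passes 120 N, or if a joint passes its speed limit or range.

### The arm

A 6-joint arm with a two-finger parallel gripper is mounted at the origin on the work surface. World frame = base frame: x ahead of the robot, y to its left, z up, the work surface at z = 0. Lengths are in m, angles in rad, forces in N, time in s.
With the tool pointing down it reaches from about 0.35 to 0.775 m from the base axis. Payload 7.3 kg.
Tool frame: the origin (TCP) lies midway between the tips of the shut fingers; the grasp point (between the pads) lies 19 mm behind it; z points along the fingers, x is the direction in which the jaws open and shut, and the axes are right-handed (so a half turn about z gives the same grasp; the last joint's range is limited). The gripper opens to 92 mm and grips with 3 to 60 N. Pads are 19 mm wide; open, the fingers measure 130 mm over their backs; the gripper's body (75 mm by 190 mm) begins 47 mm behind the grasp point.
Start: joints at [-1.364, 0.342, 1.524, -0, 1.275, -0.146], TCP at [0.181, -0.493, 0.206] pointing down, gripper open.
Joint ranges: [-2.53, 2.53], [-0.77, 2.02], [0.04, 2.7], [-1, 4.14], [0.28, 2.66], [-3.11, 3.11]. Speed limits (rad/s): [2.57, 2.57, 3.14, 3.14, 3.14, 3.14].

### API

Orientations are given as a 3x3 rotation matrix whose columns are the frame's x, y, z axes.
In Python, from rig import manip gives the robot as it stands.
- The arm moves only by the shell command python3 -m inch 'ROWS'. ROWS is JSON, a list of rows, each a list of 3 entries, a list of its own where there are three numbers: the turn, a rotation vector about the tool's x, y, z in rad, then the shift along the tool's x, y, z in cm, then the closure in counts, from 0 (fully open) to 255 (shut). In form: [[[rx, ry, rz], [dx, dy, dz], jaw], ...]. A call has 1 to 12 rows; each row shifts and turns the commanded pose from where the row before left it, along the tool's axes as they then stand; what a row does not reach is not made up. A row lasts 1/10 s, in which the tool goes at most 50 mm and 8.59 degrees, less where a joint would pass 70% of its speed; a pose out of reach is approached as far as the arm can. A call is refused whole if a number of a shift passes 5 or a number of a turn 0.15, either way. A call with a gripper value outside its range is refused whole. The fingers move at their own pace and stop on an object; the grip force is fixed at half the most. Time passes only in rows, so rows that do not move let the fingers close. It gives the time, the measured TCP pose, the force and the opening at its end, in the units of the state.
- manip.state(): the state, without advancing time (a new reading comes with each control period).
- manip.get_image(name): name is "side" or "top"; returns (picture, depth): 480x640x3 uint8, red, green, blue; 480x640 float32, m along the optical axis (not along the pixel's ray), 0 where there is no reading.
- manip.camera_params(name): a dict with "mtx" (3x3 intrinsics, pixels), "rvec" (rotation vector, rad) and "tvec" (3), from world to camera coordinates, as OpenCV has them. Camera axes: x right, y down, z forward; pixel columns grow to the right and rows downward; lengths in m; the calibration is good to about 2 mm. A picture is of the moment at which its call begins. camera_params takes no time and is no camera call.
- manip.sign_off(): hands the job in, once; it reports no verdict.
Trained networks look in the newest picture that a camera, given by its name, has taken for a name from the list of things; names that differ only in an ending like _2 or _b are one class to them, and where a whole thing is asked for, a point or a joint stands for the part that bears it (a point fixed in the world has none). Each returns a list of dicts, best first, with "score" (0 to 1); they miss things now and then, are a little off and sometimes report something else, mostly with a low value. They report only what shows in the picture. A call takes as long as a camera call. They do not tell look-alikes from the thing itself.
- manip.cut_out(thing, camera): "region" (480x640 bool, what is visible of it).
- manip.pinpoint(thing, camera): "position" ([x, y, z] in m, in the coordinates of the camera as it stood for that picture, good to about 4 mm: a listed point, or the origin of a listed thing).
The state is a dict: "t": time; "q": joint angles; "dq": joint speeds; "joint_torque": joint torques, N m; "tcp_pos": TCP position; "ee_rot": TCP orientation; "ft_force": force on the tool from outside, world axes, zero at the start; "moment": the same for the moment, N m; "finger_gap": finger opening in m.
Only numpy, scipy, OpenCV 4.12 (cv2) and the standard library are available. Lean on these libraries where they do the work, as an engineer would, in place of code of your own. Each camera call takes 0.05 s, during which the arm holds its last target.

## Working session

There is one attempt and no reset: what is moved stays moved. The work goes in short steps, Python scripts to look and compute and a shell command to move; the robot and the scene stay as the last step left them, time stands still between calls to the robot, and variables do not carry over. Pictures are saved under pics/ and viewed, and the job is handed in when it is done.

```bash
ls; mkdir -p pics
cat > h.py <<'E'
import numpy as np, cv2, json
from rig import manip
def cam(n):
    p=manip.camera_params(n); R=cv2.Rodrigues(np.array(p['rvec'],float))[0]; return np.array(p['mtx']),R,np.array(p['tvec']).ravel()
def c2w(n,p):
    K,R,t=cam(n); return R.T@(np.array(p)-t)
def w2px(n,P):
    K,R,t=cam(n); P=np.atleast_2d(P); c=(R@P.T).T+t; u=(K@c.T).T; return u[:,:2]/u[:,2:]
def px2w(n,uv,z):
    K,R,t=cam(n); d=R.T@np.linalg.inv(K)@np.array([uv[0],uv[1],1.]); o=-R.T@t; return o+d*(z-o[2])/d[2]
def cloud(n,depth):
    K,R,t=cam(n); v,u=np.mgrid[0:480,0:640]; z=depth
    c=np.stack([(u-K[0,2])/K[0,0]*z,(v-K[1,2])/K[1,1]*z,z],-1)
    return (c-t)@R
def snap(n,f):
    im,d=manip.get_image(n); cv2.imwrite('pics/'+f,im[:,:,::-1]); np.save('/tmp/'+n+'_d.npy',d); np.save('/tmp/'+n+'_i.npy',im); return im,d
E
python3 - <<'E'
from h import *
for n in('top','side'):
    snap(n,n+'0.png'); K,R,t=cam(n); print(n,-R.T@t,R[2])
    for th in ['slab','dino','tile','wood_tile','mat','bar','square','focus_grip','pointer_tip','mark_tip','shutter_top']:
        r=manip.pinpoint(th,n)
        for d in r[:3]: print(th,round(d['score'],2),c2w(n,d['position']).round(3))
s=manip.state();print(s['t'],s['tcp_pos'],s['ee_rot'])
E
```

```text
pics
top [ 0.52827454 -0.00247861  1.37139925] [ 0.06011113  0.01038266 -0.99813769]
slab 0.76 [0.413 0.02  0.005]
slab 0.75 [ 0.561 -0.066 -0.002]
slab 0.67 [ 0.559  0.12  -0.   ]
dino 0.66 [ 0.589 -0.059  0.025]
dino 0.23 [0.485 0.244 0.064]
tile 0.65 [ 0.456 -0.221  0.002]
wood_tile 0.83 [ 0.462 -0.351  0.003]
mat 0.57 [ 0.681 -0.02   0.002]
bar 0.81 [ 0.645 -0.023  0.15 ]
square 0.76 [ 0.622 -0.223  0.009]
focus_grip 0.62 [0.492 0.371 0.081]
pointer_tip 0.41 [ 0.644 -0.018  0.149]
mark_tip 0.47 [0.553 0.347 0.048]
shutter_top 0.68 [0.485 0.246 0.064]
side [ 0.52892318 -0.77563045  0.89094632] [ 0.06866048  0.71605188 -0.6946621 ]
slab 0.9 [ 0.564  0.12  -0.   ]
slab 0.85 [0.417 0.025 0.003]
slab 0.59 [ 0.562 -0.061  0.003]
dino 0.65 [ 0.588 -0.058  0.02 ]
tile 0.68 [ 0.458 -0.221  0.001]
wood_tile 0.64 [ 0.463 -0.351  0.001]
mat 0.78 [ 0.679 -0.02  -0.004]
bar 0.74 [ 0.589 -0.057  0.019]
square 0.57 [ 0.618 -0.222  0.005]
focus_grip 0.63 [0.495 0.373 0.084]
pointer_tip 0.28 [0.485 0.251 0.069]
shutter_top 0.6 [0.488 0.249 0.068]
1.2 [ 0.18143837 -0.4926921   0.20644691] [[ 3.45526530e-01 -9.38408980e-01  5.45729369e-05]
 [-9.38408972e-01 -3.45526534e-01 -1.26103744e-04]
 [ 1.37193283e-04 -7.63954466e-06 -9.99999991e-01]]
```

View pics/top0.png

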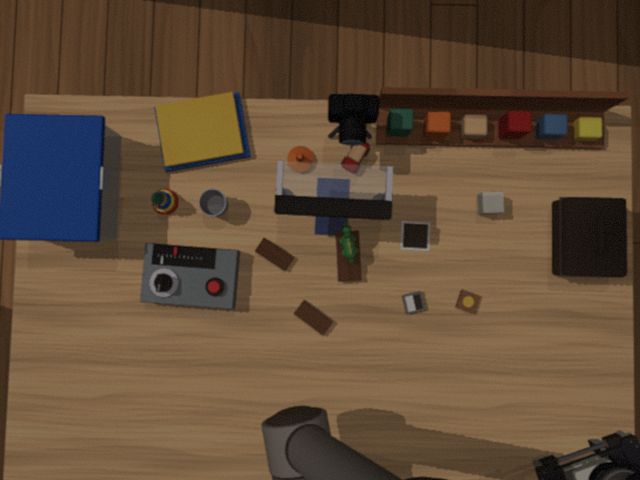

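View pics/side0.png

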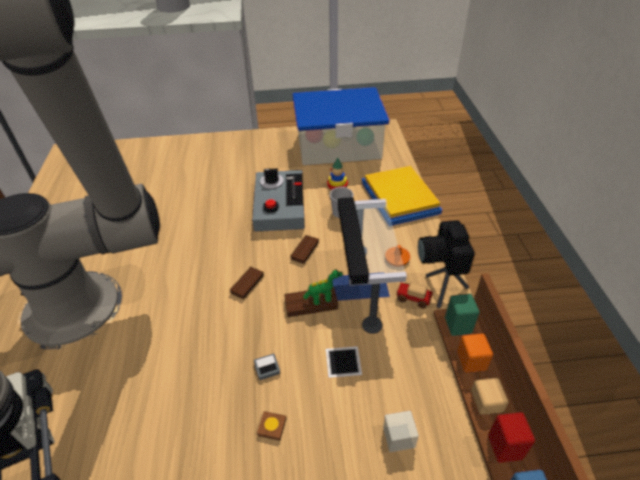

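Run:
```python
from h import *
im=np.load('/tmp/top_i.npy'); d=np.load('/tmp/top_d.npy')
C=cloud('top',d)
manip.get_image('top')
def rect(th,near,z):
    for r in manip.cut_out(th,'top')[:4]:
        m=r['region'].astype(np.uint8); cnt=max(cv2.findContours(m,0,1)[0],key=cv2.contourArea).reshape(-1,2)
        w=np.array([px2w('top',p,z)[:2] for p in cnt])
        (c,s,a)=cv2.minAreaRect((w*1000).astype(np.float32))
        print(th,round(r['score'],2),np.round(c,1),np.round(s,1),round(a,1))
rect('slab',0,.022);rect('tile',0,.014);rect('wood_tile',0,.014);rect('square',0,0);rect('mat',0,0);rect('bar',0,.18);rect('focus_grip',0,.08)
# blue mat pixels
hsv=cv2.cvtColor(im,cv2.COLOR_RGB2HSV)
b=[im[160:300,230:470],]
cv2.imwrite('pics/topc.png',cv2.resize(im[170:310,280:440,::-1],None,fx=5,fy=4.2*5/5*1.0,interpolation=cv2.INTER_CUBIC)[:600])
cv2.imwrite('pics/ctl.png',cv2.resize(im[235:315,135:245,::-1],None,fx=7,fy=7,interpolation=cv2.INTER_CUBIC))
# bar top by height
h=C[...,2]
m=(h>.165)&(h<.195)&(d>0)&(C[...,0]>.55)&(C[...,0]<.8)&(abs(C[...,1])<.2)
P=C[m]; print('bar',len(P),P.min(0),P.max(0)); 
dark=m&(im.max(2)<60); P=C[dark][:,:2]; print(cv2.minAreaRect((P*1000).astype(np.float32)))
```

```text
slab 0.93 [561.8 -64.8] [118.5  56.5] 4.2
slab 0.86 [562.9 112.4] [87.8 41.6] 57.9
slab 0.76 [414.2  15.8] [87.1 40.9] 54.1
slab 0.16 [ 461.5 -349.2] [49.6 48.2] 71.4
tile 0.76 [ 456.6 -222.8] [45.7 44.7] 13.8
tile 0.6 [562. -65.] [123.6  56.7] 4.0
tile 0.59 [486.9 378.7] [43.1 43.3] 2.2
wood_tile 0.89 [ 461.2 -349.9] [46.4 45.3] 72.9
mat 0.69 [700.  -26.1] [286.3 176.2] 88.3
bar 0.76 [678.3 -23.1] [249.2 155.1] 88.4
focus_grip 0.53 [489.  359.1] [41.1 38.9] 2.2
bar 4052 [ 0.63827264 -0.14818302  0.16500036] [0.75971309 0.10273312 0.18831192]
((666.3636474609375, -22.0458984375), (247.46754455566406, 51.70380783081055), 88.87113189697266)
```

View pics/topc.png

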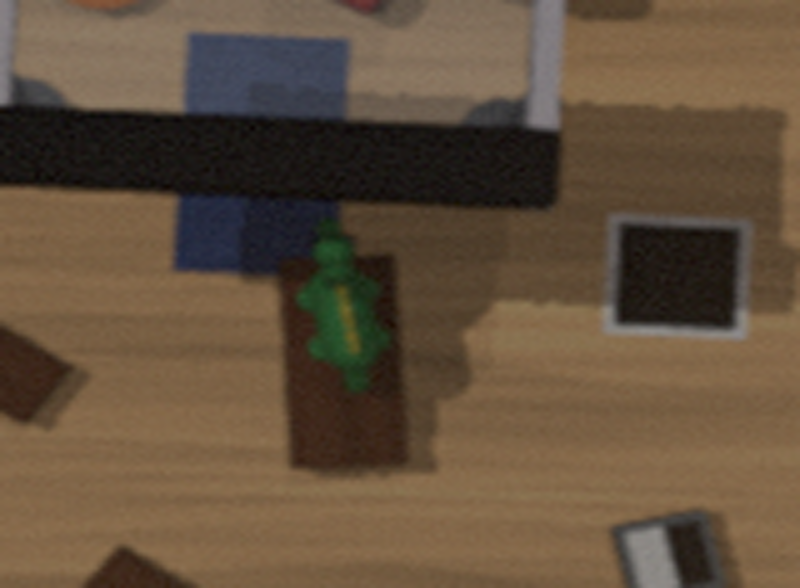

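View pics/ctl.png

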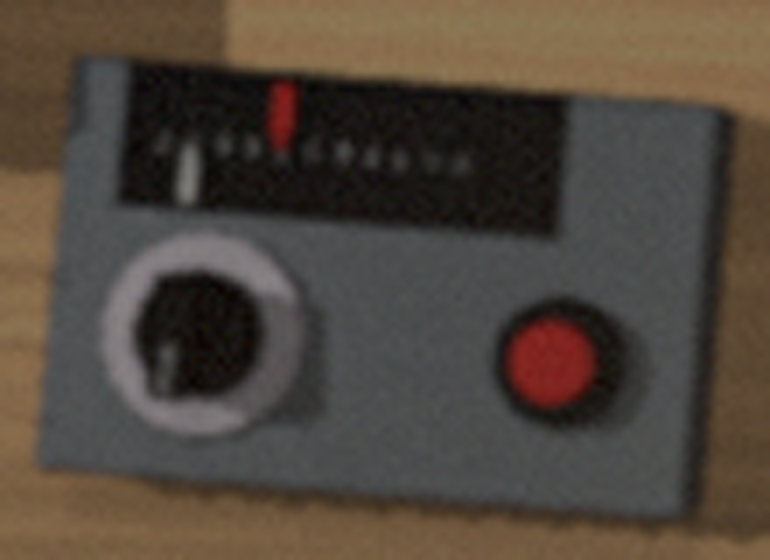

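Run:
```python
from h import *
f=lambda u,v:(280+(u+.5)/5-.5,170+(v+.5)/4.2-.5)
def show(n,pts,z):
    W=np.array([px2w('top',f(*p),z)[:2] for p in pts]); print(n,W.round(4).tolist(),'c',W.mean(0).round(4)); return W
S=show('sq',[(607,213),(752,218),(748,340),(602,333)],0)
e=[S[0]-S[3],S[1]-S[2]];print([np.degrees(np.arctan2(x[1],x[0])) for x in e]); e=[S[0]-S[1],S[3]-S[2]];print([np.degrees(np.arctan2(-x[0],x[1])) for x in e])
M=show('mat',[(192,33),(349,38),(174,268)],0); x=M[0]-M[2]; print(np.linalg.norm(x),np.degrees(np.arctan2(x[1],x[0])),np.linalg.norm(M[0]-M[1]),(M[1]+M[2])/2)
show('slab',[(278,258),(396,255),(408,468),(290,468)],.022)
for ang in (-2,-1.5,-2.5):
    a=np.radians(ang);R=np.array([[np.cos(a),-np.sin(a)],[np.sin(a),np.cos(a)]]); print('mat from sq',ang,S.mean(0)+R@[.06,.205])
d=np.load('/tmp/top_d.npy'); im=np.load('/tmp/top_i.npy');C=cloud('top',d);h=C[...,2]
K=(h>.075)&(abs(C[...,0]-.49)<.045)&(abs(C[...,1]-.37)<.045)
P=C[K];print('knob',len(P),P[:,2].max(),cv2.minAreaRect((P[:,:2]*1000).astype(np.float32)))
np.set_printoptions(linewidth=200)
print((h[268:298,148:180]*1000).round().astype(int))
g=lambda u,v:(135+(u+.5)/7-.5,235+(v+.5)/7-.5)
for n,p,z in [('ptrtip',(190,143),.046),('ptrbase',(186,203),.046),('marktip',(281,150),.046),('markbase',(285,80),.046),('shut',(551,362),.063)]: print(n,px2w('top',g(*p),z).round(4))
```

```text
sq [[0.652, -0.1914], [0.6507, -0.2618], [0.58, -0.2607], [0.5824, -0.19]] c [ 0.6163 -0.226 ]
[np.float64(-1.160894911983018), np.float64(-0.9123139775170193)]
[np.float64(-1.061174148807071), np.float64(-1.9461368246251765)]
mat [[0.7526, 0.0129], [0.7514, -0.064], [0.6153, 0.0184]] c [ 0.7064 -0.0109]
0.13745337845450795 -2.3117569224283403 0.07684139385981029 [ 0.68330367 -0.02277073]
slab [[0.6207, -0.0315], [0.6237, -0.0879], [0.5029, -0.096], [0.5016, -0.0398]] c [ 0.5622 -0.0638]
mat from sq -2 [ 0.68339529 -0.02322082]
mat from sq -1.5 [ 0.68162316 -0.02264283]
mat from sq -2.5 [ 0.68516231 -0.02381424]
knob 137 0.09417483012882769 ((489.1730041503906, 365.9687194824219), (15.624048233032227, 40.84779357910156), 87.48678588867188)
[[  46   40   45   46   49   46   44   46   50   42   43   48   47   47   47   50   45   50   51   40   44   42   47   46   46   48   42   49   44   49   45   41]
 [  45   49   44   43   44   42   43   46   45   46   43   48   49   59   51   52   51   51   55   52   53   50   51   45   41   42   42   41   47   47   46   45]
 [  45   46   43   45   
[... 3992 characters left out ...]
48   54   49   52   48   42   40   44   43   49   48   45]
 [  47   49   46   42   47   47   40   48   39   51   53   53   52   56   46   50   50   53   51   58   44   48   46   40   43   44   51   44   46   44   49   40]
 [  43   49   44   45   45   44   49   47   50   44   49   46   54   51   52   52   45   53   48   52   50   47   47   46   52   45   45   45   46   44   46   45]
 [  44   45   43   49   43   43   45   40   47   42   46   44   43   44   47   50   44   45   45   44   43   44   46   40   46   45   42   44   49   44   44   47]]
ptrtip [0.5533 0.3754 0.046 ]
ptrbase [0.5332 0.3759 0.046 ]
marktip [0.5517 0.3447 0.046 ]
markbase [0.5752 0.3442 0.046 ]
shut [0.4835 0.2482 0.063 ]
```

```bash
cat >> h.py <<'E'
from scipy.spatial.transform import Rotation as Ro
def tgtR(yaw,lean,flip=1):
    # yaw deg of heading (lean direction), tool x = -heading's left
    y=np.radians(yaw);l=np.radians(lean)
    h=np.array([np.cos(y),np.sin(y),0]);left=np.array([-h[1],h[0],0])
    z=np.sin(l)*h-np.cos(l)*np.array([0,0,1.]); x=-left*flip
    return np.stack([x,np.cross(z,x),z],1)
def plan(p,R,s=None):
    s=s or manip.state(); R0=np.array(s['ee_rot']);p0=np.array(s['tcp_pos'])
    rv=Ro.from_matrix(R0.T@R).as_rotvec()
    print('t',s['t'],'p',p0.round(4),'F',np.round(s['ft_force'],1),'gap',round(s['finger_gap'],4),'q',np.round(s['q'],2))
    print(' rotvec(tool)',rv.round(4),'deg',np.degrees(np.linalg.norm(rv)).round(1),'| shift cm in OLD frame',(R0.T@(p-p0)*100).round(2),'| in NEW frame',(R.T@(p-p0)*100).round(2))
E
python3 - <<'E'
from h import *
a=np.radians(4);c=np.array([.562,-.064,0]);ux=np.array([np.cos(a),np.sin(a),0])
R=tgtR(4,35); g=c-ux*.042+[0,0,.011]
print('grasp',g); plan(g-R[:,2]*.09,R)
E
```

```text
grasp [ 0.52010231 -0.06692977  0.011     ]
t 1.6 p [ 0.1814 -0.4927  0.2064] F [ 0.1 -0.4 -0.4] gap 0.0921 q [-1.36  0.34  1.52  0.    1.28 -0.15]
 rotvec(tool) [0.6067 0.0864 0.2741] deg 38.5 | shift cm in OLD frame [-29.69 -41.53  12.17] | in NEW frame [-40.11 -18.9   28.09]
```

```bash
python3 -m inch '[[[0,0,0],[-1.5,-2,0],0],[[0,0,0],[-2.5,-3.5,0],0],[[0,0,0],[-2.5,-3.5,0],0],[[0,0,0],[-2.5,-3.5,0],0],[[0,0,0],[-2.5,-3.5,0],0],[[0,0,0],[-2.5,-3.5,0],0],[[0,0,0],[-2.5,-3.5,0],0],[[0,0,0],[-2.5,-3.5,0],0],[[0,0,0],[-2.5,-3.5,0],0],[[0,0,0],[-2.5,-3.5,0],0],[[0,0,0],[-2.5,-3.5,0],0],[[0,0,0],[-2.5,-3.5,0],0]]'
python3 -m inch '[[[0.12,0.017,0.055],[0,0,0],0],[[0.12,0.017,0.055],[0,0,0],0],[[0.12,0.017,0.055],[0,0,0],0],[[0.12,0.017,0.055],[0,0,0],0],[[0.12,0.017,0.055],[0,0,0],0],[[0,0,0],[0,0,0],0],[[0,0,0],[0,0,0],0]]'
python3 - <<'E'
from h import *
a=np.radians(4);c=np.array([.562,-.064,0]);ux=np.array([np.cos(a),np.sin(a),0])
R=tgtR(4,35); g=c-ux*.042+[0,0,.011]
print('grasp',g); plan(g-R[:,2]*.09,R)
snap('top','top1.png')
E
```

```text
t: 2.8
tcp_pos: [0.4621, -0.079, 0.2066]
ee_rot: [[0.346, -0.938, 0.001], [-0.938, -0.346, -0.0], [0.001, -0.0, -1.0]]
ft_force: [0.4, -1.0, 0.6]
finger_gap: 0.0916
t: 3.5
tcp_pos: [0.4614, -0.0811, 0.2069]
ee_rot: [[0.071, -0.823, 0.563], [-0.997, -0.059, 0.04], [0.001, -0.564, -0.825]]
ft_force: [0.9, -0.2, 1.0]
finger_gap: 0.0916
grasp [ 0.52010231 -0.06692977  0.011     ]
t 3.5 p [ 0.4614 -0.0811  0.2069] F [ 0.9 -0.2  1. ] gap 0.0916 q [-0.61 -0.04  2.17  0.65  0.62  0.43]
 rotvec(tool) [0.011  0.0002 0.0014] deg 0.6 | shift cm in OLD frame [-1.01  6.24 10.53] | in NEW frame [-1.    6.35 10.46]
```

```bash
python3 -m inch '[[[0.011,0,0],[-0.25,1.58,2.62],0],[[0,0,0],[-0.25,1.58,2.62],0],[[0,0,0],[-0.25,1.58,2.62],0],[[0,0,0],[-0.25,1.58,2.62],0],[[0,0,0],[0,0,2],0],[[0,0,0],[0,0,2],0],[[0,0,0],[0,0,1.5],0],[[0,0,0],[0,0,0],0],[[0,0,0],[0,0,0],0]]'
python3 - <<'E'
from h import *
a=np.radians(4);c=np.array([.562,-.064,0]);ux=np.array([np.cos(a),np.sin(a),0])
R=tgtR(4,35); g=c-ux*.042+[0,0,.011]
print('grasp',g); plan(g,R)
snap('top','top2.png');snap('side','side2.png')
E
```

```text
t: 4.45
tcp_pos: [0.503, -0.0667, 0.0551]
ee_rot: [[0.077, -0.812, 0.578], [-0.997, -0.06, 0.048], [-0.004, -0.58, -0.814]]
ft_force: [0.7, -0.2, 0.4]
finger_gap: 0.0918
grasp [ 0.52010231 -0.06692977  0.011     ]
t 4.45 p [ 0.503  -0.0667  0.0551] F [ 0.7 -0.2  0.4] gap 0.0918 q [-0.51  0.38  2.32  1.82  0.34 -0.76]
 rotvec(tool) [-0.0081  0.0076  0.0035] deg 0.7 | shift cm in OLD frame [0.17 1.17 4.58] | in NEW frame [0.14 1.13 4.59]
```

View pics/side2.png

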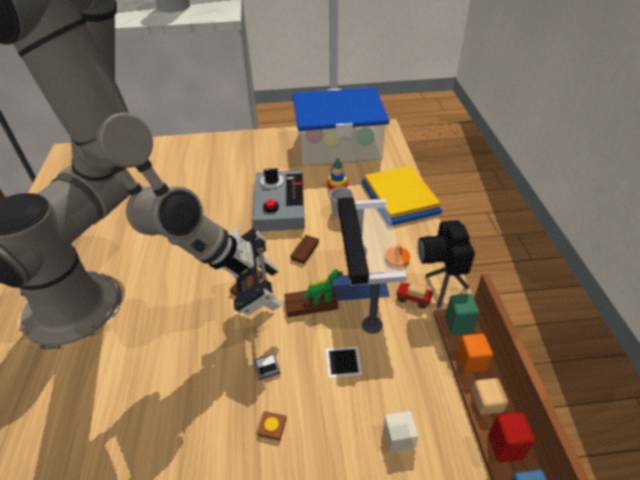

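View pics/top2.png

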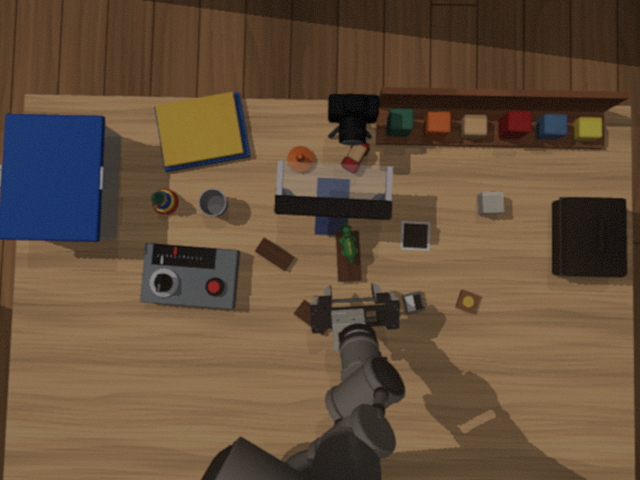

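Run:
```python
from h import *
a=np.radians(4);c=np.array([.562,-.064,0]);ux=np.array([np.cos(a),np.sin(a),0])
R=tgtR(4,28); g=c-ux*.040+[0,0,.010]
print('grasp',g); plan(g,R); plan(g-R[:,2]*.03,R)
```

```text
grasp [ 0.52209744 -0.06679026  0.01      ]
t 4.55 p [ 0.5024 -0.067   0.0557] F [ 0.1  0.1 -0.4] gap 0.0918 q [-0.51  0.38  2.32  1.83  0.34 -0.76]
 rotvec(tool) [-0.1308  0.0061  0.0033] deg 7.5 | shift cm in OLD frame [0.14 1.05 4.86] | in NEW frame [0.11 0.41 4.96]
t 4.55 p [ 0.5024 -0.067   0.0557] F [ 0.1  0.1 -0.4] gap 0.0918 q [-0.51  0.38  2.32  1.83  0.34 -0.76]
 rotvec(tool) [-0.1308  0.0061  0.0033] deg 7.5 | shift cm in OLD frame [0.12 0.66 1.89] | in NEW frame [0.11 0.41 1.96]
```

```bash
python3 -m inch '[[[-0.044,0.002,0.001],[0,0,0],0],[[-0.044,0.002,0.001],[0,0,0],0],[[-0.044,0.002,0.001],[0,0,0],0],[[0,0,0],[0.05,0.2,1],0],[[0,0,0],[0.05,0.2,1],0],[[0,0,0],[0,0,0],0]]'
python3 - <<'E'
from h import *
a=np.radians(4);c=np.array([.562,-.064,0]);ux=np.array([np.cos(a),np.sin(a),0])
R=tgtR(4,28); g=c-ux*.040+[0,0,.010]
print('grasp',g); plan(g,R)
E
```

```text
t: 5.15
tcp_pos: [0.5072, -0.0695, 0.0383]
ee_rot: [[0.08, -0.866, 0.493], [-0.997, -0.06, 0.056], [-0.018, -0.496, -0.868]]
ft_force: [0.2, -0.3, 1.2]
finger_gap: 0.0919
grasp [ 0.52209744 -0.06679026  0.01      ]
t 5.15 p [ 0.5072 -0.0695  0.0383] F [ 0.2 -0.3  1.2] gap 0.0919 q [-0.47  0.41  2.23  1.38  0.28 -0.28]
 rotvec(tool) [-0.0306  0.021  -0.0003] deg 2.1 | shift cm in OLD frame [-0.1   0.1   3.21] | in NEW frame [-0.16 -0.    3.21]
```

```bash
cat > kin.py <<'E'
from h import *
from scipy.optimize import least_squares
D=[([-1.364,.342,1.524,0,1.275,-.146],[.18144,-.4927,.20645],[[.3455,-.9384,0],[-.9384,-.3455,0],[0,0,-1]]),
([-.61,-.04,2.17,.65,.62,.43],[.4614,-.0811,.2069],[[0.071,-0.823,0.563],[-0.997,-0.059,0.04],[0.001,-0.564,-0.825]]),
([-.51,.38,2.32,1.82,.34,-.76],[.503,-.0667,.0551],[[0.077,-0.812,0.578],[-0.997,-0.06,0.048],[-0.004,-0.58,-0.814]]),
([-.47,.41,2.23,1.38,.28,-.28],[.5072,-.0695,.0383],[[0.08,-0.866,0.493],[-0.997,-0.06,0.056],[-0.018,-0.496,-0.868]])]
E_=lambda ax,a:Ro.from_euler(ax,a).as_matrix()
def fkR(q,s4,s6,c):
    A=E_('z',q[0])@E_('y',q[1]+q[2]); return A@E_('z',s4*q[3])@E_('y',q[4])@E_('z',s6*q[5]+c)
def fkp(q,R,P):
    lat,r0,h,a2,e,a3,d=P
    B=E_('z',q[0]); U=B@E_('y',q[1]); Fm=B@E_('y',q[1]+q[2])
    return B@[r0,lat,h]+U@[0,0,a2]+Fm@[e,0,a3]+R[:,2]*d
if __name__=='__main__':
    s=manip.state(); D.append((s['q'],s['tcp_pos'],s['ee_rot'])); D.pop(3)
    best=None
    for s4 in(1,-1):
        for s6 in (1,-1):
            for c in np.arange(4)*np.pi/2:
                e=[np.linalg.norm(fkR(q,s4,s6,c)-np.array(R)) for q,p,R in D]
                if best is None or max(e)<max(best[0]): best=(e,s4,s6,c)
    print(best)
    f=lambda P:np.concatenate([fkp(q,np.array(R),P)-p for q,p,R in D]+[0.003*(np.array(P)-[.0,0,.35,.4,0,.4,.2])])
    r=least_squares(f,[.07,0,.35,.4,0,.4,.2]); print(r.x.round(4),(f(r.x)*1000).round(1))
E
python3 kin.py
```

```text
([np.float64(0.0008389038299816647), np.float64(0.00983547404883957), np.float64(0.00699019027149844), np.float64(6.628005886499562e-16)], 1, 1, np.float64(3.141592653589793))
[7.680e-02 4.000e-04 2.220e-01 5.080e-01 4.750e-02 3.788e-01 3.395e-01] [ 0.3  0.1 -1.  -0.1 -0.5  1.4 -0.7 -0.3 -0.4  0.6  0.5  0.   0.2  0.
 -0.4  0.3  0.1 -0.1  0.4]
```

```bash
cat >> kin.py <<'E'
PP=[.0768,.0004,.222,.508,.0475,.3788,.3395]
lo=np.array([-2.53,-.77,.04,-1,.28,-3.11]);hi=np.array([2.53,2.02,2.7,4.14,2.66,3.11])
def ik(p,R,q0):
    def f(q):
        Rq=fkR(q,1,1,np.pi); return np.concatenate([fkp(q,Rq,PP)-p,.2*Ro.from_matrix(Rq.T@R).as_rotvec()])
    r=least_squares(f,np.clip(q0,lo+1e-3,hi-1e-3),bounds=(lo,hi)); return r.x,np.linalg.norm(r.fun)
E
cat > scan.py <<'E'
from kin import *
for fl in (1,-1):
  for T in (0,.25,.5,.75,1):
    p=np.array([.522,-.067,.01])*(1-T)+np.array([.642,-.022,.01])*T; yaw=4*(1-T)-1.7*T
    out=[]
    for lean in (0,8,12,16,20,25,30,35,40,45,50):
        ok=None
        for q0 in ([-.5,.4,2.2,0.2,.6,0],[-.5,.4,2.2,1.5,.6,-.3],[-.5,.4,2.2,3,.6,-1.5],[-.5,.4,2.2,3,.6,1.5],[-.3,.4,2.2,0,.6,2],[-.3,.4,2.2,0,.6,-2]):
            q,e=ik(p,tgtR(yaw,lean,fl),np.array(q0))
            if e<1e-4:
                if ok is None or abs(q[4]) >ok[4]: ok=q
        out.append(f'{lean}:'+('--' if ok is None else f'{ok[3]:.1f}/{ok[4]:.2f}/{ok[5]:.1f}'))
    print(fl,T,' '.join(out))
E
time python3 scan.py
```

```text
1 0 0:-0.0/0.81/1.2 8:0.1/0.60/1.1 12:0.2/0.50/1.0 16:0.3/0.40/0.9 20:0.5/0.30/0.7 25:-- 30:-- 35:2.2/0.37/-1.1 40:2.4/0.53/-1.3 45:2.5/0.72/-1.5 50:2.5/0.92/-1.6
1 0.25 0:0.0/0.85/1.3 8:0.1/0.64/1.2 12:0.1/0.53/1.1 16:0.2/0.42/1.0 20:0.4/0.32/0.9 25:-- 30:-- 35:2.2/0.31/-1.0 40:2.5/0.47/-1.3 45:2.6/0.66/-1.5 50:2.6/0.86/-1.6
1 0.5 0:-0.0/0.90/1.3 8:0.1/0.68/1.3 12:0.1/0.57/1.2 16:0.2/0.46/1.2 20:0.3/0.34/1.0 25:-- 30:-- 35:-- 40:2.5/0.41/-1.3 45:2.6/0.59/-1.4 50:2.7/0.79/-1.5
1 0.75 0:0.0/0.95/1.4 8:0.0/0.72/1.4 12:0.1/0.61/1.3 16:0.1/0.49/1.3 20:0.2/0.38/1.2 25:-- 30:-- 35:-- 40:2.6/0.34/-1.3 45:2.7/0.52/-1.4 50:2.8/0.71/-1.5
1 1 0:0.0/1.00/1.4 8:0.0/0.77/1.4 12:0.0/0.65/1.4 16:0.1/0.54/1.4 20:0.1/0.42/1.3 25:-- 30:-- 35:-- 40:-- 45:2.8/0.45/-1.4 50:2.9/0.64/-1.5
-1 0 0:0.0/0.81/-1.9 8:0.1/0.60/-2.0 12:0.2/0.50/-2.1 16:0.3/0.40/-2.2 20:0.5/0.30/-2.5 25:-- 30:-- 35:2.2/0.37/2.0 40:2.4/0.53/1.8 45:2.5/0.72/1.6 50:2.5/0.92/1.5
-1 0.25 0:0.0/0.85/-1.9 8:0.1/0.64/-1.9 12:0.1/0.53/-2.0 16:0.2/0.42/-2.1 20:0.4/0.32/-2.3 25:-- 30:-- 35:2.2/0.31/2.1 40:2.5/0.47/1.8 45:2.6/0.66/1.7 50:2.6/0.86/1.6
-1 0.5 0:0.0/0.90/-1.8 8:0.1/0.68/-1.9 12:0.1/0.57/-1.9 16:0.2/0.46/-2.0 20:0.3/0.34/-2.1 25:-- 30:-- 35:-- 40:2.5/0.41/1.9 45:2.6/0.59/1.7 50:2.7/0.79/1.6
-1 0.75 0:0.0/0.95/-1.7 8:0.0/0.72/-1.8 12:0.1/0.61/-1.8 16:0.1/0.49/-1.9 20:0.2/0.38/-2.0 25:-- 30:-- 35:-- 40:2.6/0.34/1.9 45:2.7/0.52/1.7 50:2.8/0.71/1.6
-1 1 0:0.0/1.00/-1.7 8:0.0/0.77/-1.7 12:0.0/0.65/-1.7 16:0.1/0.54/-1.8 20:0.1/0.42/-1.8 25:-- 30:-- 35:-- 40:-- 45:2.8/0.45/1.7 50:2.9/0.64/1.7
real	0m37.738s
user	0m37.674s
sys	0m0.127s
```

Run:
```python
from kin import *
a=np.radians(4);c=np.array([.562,-.064,0]);ux=np.array([np.cos(a),np.sin(a),0])
R=tgtR(4,44); g=c-ux*.040+[0,0,.0115]
q=np.array(manip.state()['q'])
s=manip.state();p0=np.array(s['tcp_pos']);R0=np.array(s['ee_rot']); 
for i in range(0,8,2):
    q,e=ik(p0-R0[:,2]*.01*i,R0,q);print(i,q.round(2),round(e,4))
pr=g-R[:,2]*.08
for k in np.linspace(0,1,5):
    q,e=ik(pr*k+(1-k)*(p0-R0[:,2]*.06),R0@Ro.from_rotvec(k*Ro.from_matrix(R0.T@R).as_rotvec()).as_matrix(),q);print(k,q.round(2),round(e,4))
for k in np.linspace(0,1,4): q,e=ik(pr+k*(g-pr),R,q);print(k,q.round(2),round(e,4))
plan(pr,R)
print(p0-R0[:,2]*.06,pr,g)
```

```text
0 [-0.48  0.41  2.23  1.38  0.28 -0.29] 0.0
2 [-0.49  0.35  2.24  1.22  0.3  -0.14] 0.0
4 [-0.51  0.3   2.25  1.08  0.33 -0.  ] 0.0
6 [-0.53  0.24  2.25  0.96  0.37  0.11] 0.0
0.0 [-0.53  0.24  2.25  0.96  0.37  0.11] 0.0
0.25 [-0.56  0.26  2.32  1.33  0.35 -0.29] 0.0
0.5 [-0.6   0.28  2.38  1.7   0.39 -0.7 ] 0.0
0.75 [-0.63  0.32  2.45  1.98  0.48 -1.03] 0.0
1.0 [-0.68  0.39  2.52  2.18  0.61 -1.29] 0.0
0.0 [-0.68  0.39  2.52  2.18  0.61 -1.29] 0.0
0.3333333333333333 [-0.63  0.47  2.49  2.29  0.64 -1.37] 0.0
0.6666666666666666 [-0.58  0.54  2.45  2.38  0.66 -1.43] 0.0
1.0 [-0.54  0.61  2.41  2.45  0.68 -1.47] 0.0
t 5.15 p [ 0.5072 -0.0695  0.0383] F [ 0.2 -0.3  1.2] gap 0.0919 q [-0.47  0.41  2.23  1.38  0.28 -0.28]
 rotvec(tool) [ 0.2486  0.0208 -0.0032] deg 14.3 | shift cm in OLD frame [-0.26  1.99 -4.67] | in NEW frame [-0.16  0.78 -5.03]
[ 0.47756945 -0.07280208  0.0903822 ] [ 0.46666014 -0.07066681  0.06904718] [ 0.52209744 -0.06679026  0.0115    ]
```

Feasible path: back off 6 cm, lean on to 44°.

```bash
python3 -m inch '[[[0,0,0],[0,0,-2],0],[[0,0,0],[0,0,-2],0],[[0,0,0],[0,0,-2],0],[[0.05,0.004,0],[-0.05,0.4,0.2],0],[[0.05,0.004,0],[-0.05,0.4,0.2],0],[[0.05,0.004,0],[-0.05,0.3,0.2],0],[[0.05,0.004,0],[0,0.3,0.2],0],[[0.05,0.004,0],[0,0.2,0.2],0],[[0,0,0],[0,0,0],0],[[0,0,0],[0,0,0],0]]'
python3 - <<'E'
from kin import *
a=np.radians(4);c=np.array([.562,-.064,0]);ux=np.array([np.cos(a),np.sin(a),0])
R=tgtR(4,44); g=c-ux*.040+[0,0,.0115]
plan(g-R[:,2]*.07,R)
E
```

```text
t: 6.15
tcp_pos: [0.472, -0.0667, 0.0771]
ee_rot: [[0.079, -0.757, 0.648], [-0.997, -0.047, 0.068], [-0.021, -0.651, -0.759]]
ft_force: [0.7, 0.4, -0.2]
finger_gap: 0.092
t 6.15 p [ 0.472  -0.0667  0.0771] F [ 0.7  0.4 -0.2] gap 0.092 q [-0.63  0.32  2.44  1.94  0.49 -0.98]
 rotvec(tool) [ 0.0587  0.022  -0.0068] deg 3.6 | shift cm in OLD frame [0.39 0.89 1.24] | in NEW frame [0.36 0.96 1.19]
```

```bash
python3 -m inch '[[[0.03,0.011,-0.003],[0.2,0.45,0.6],0],[[0.03,0.011,-0.003],[0.2,0.45,0.6],0],[[0,0,0],[0,0,0],0],[[0,0,0],[0,0,0],0]]'
python3 - <<'E'
from kin import *
a=np.radians(4);c=np.array([.562,-.064,0]);ux=np.array([np.cos(a),np.sin(a),0])
R=tgtR(4,44); g=c-ux*.040+[0,0,.0115]
plan(g,R)
E
```

```text
t: 6.55
tcp_pos: [0.474, -0.0701, 0.062]
ee_rot: [[0.071, -0.716, 0.694], [-0.998, -0.05, 0.05], [-0.001, -0.696, -0.718]]
ft_force: [1.6, 0.4, -0.3]
finger_gap: 0.0917
t 6.55 p [ 0.474  -0.0701  0.062 ] F [ 1.6  0.4 -0.3] gap 0.0917 q [-0.65  0.42  2.5   2.22  0.62 -1.32]
 rotvec(tool) [-0.0016  0.0013 -0.0002] deg 0.1 | shift cm in OLD frame [0.02 0.05 6.99] | in NEW frame [0.01 0.04 6.99]
```

```bash
python3 -m inch '[[[0,0,0],[0,0,1],0],[[0,0,0],[0,0,1],0],[[0,0,0],[0,0,1],0],[[0,0,0],[0,0,1],0],[[0,0,0],[0,0,1],0],[[0,0,0],[0,0.05,1],0],[[0,0,0],[0,0,1],0],[[0,0,0],[0,0,0],0],[[0,0,0],[0,0,0],0]]'
python3 - <<'E'
from kin import *
a=np.radians(4);c=np.array([.562,-.064,0]);ux=np.array([np.cos(a),np.sin(a),0])
R=tgtR(4,44); g=c-ux*.040+[0,0,.0115]
plan(g,R); snap('side','side3.png'); im,_=snap('top','top3.png')
s=np.load('/tmp/side_i.npy')[230:350,200:400,::-1]; cv2.imwrite('pics/side3c.png',cv2.resize(s,None,fx=4,fy=4,interpolation=2))
E
```

```text
t: 7.45
tcp_pos: [0.5218, -0.0668, 0.0109]
ee_rot: [[0.07, -0.716, 0.694], [-0.998, -0.051, 0.049], [0.0, -0.696, -0.718]]
ft_force: [-0.2, 0.3, -0.0]
finger_gap: 0.0919
t 7.45 p [ 0.5218 -0.0668  0.0109] F [-0.2  0.3 -0. ] gap 0.0919 q [-0.54  0.61  2.41  2.45  0.68 -1.47]
 rotvec(tool) [-0.0017  0.0001  0.0006] deg 0.1 | shift cm in OLD frame [-0.   -0.06 -0.02] | in NEW frame [-0.   -0.06 -0.02]
```

View pics/side3c.png

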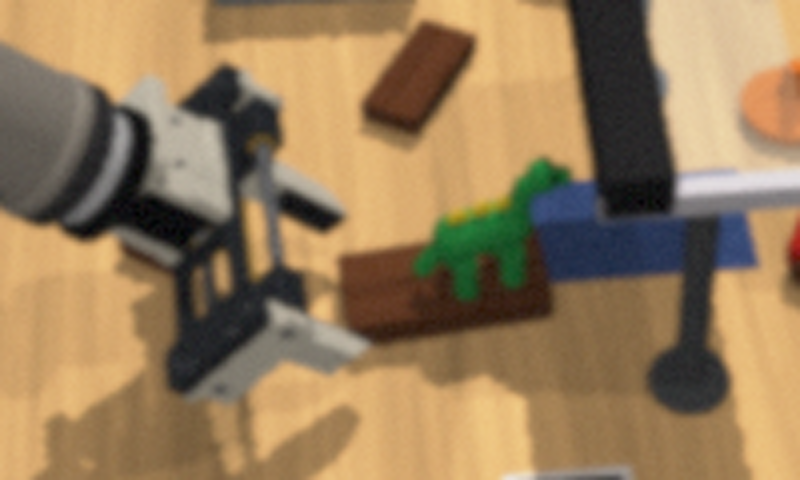

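```bash
python3 -m inch '[[[0,0,0],[0,0,0],60],[[0,0,0],[0,0,0],80],[[0,0,0],[0,0,0],100],[[0,0,0],[0,0,0],140],[[0,0,0],[0,0,0],200],[[0,0,0],[0,0,0],255],[[0,0,0],[0,0,0],255],[[0,0,0],[0,0,0],255]]'
python3 - <<'E'
from kin import *
R=tgtR(-1.7,44); m=np.radians(-1.7)
g=np.array([.682,-.022,0])-.04*np.array([np.cos(m),np.sin(m),0])+[0,0,.011]
plan(g,R); q=np.array(manip.state()['q']); s=manip.state(); p0=np.array(s['tcp_pos']);R0=np.array(s['ee_rot']);rv=Ro.from_matrix(R0.T@R).as_rotvec()
for k in (.25,.5,.75,1): q,e=ik(p0+k*(g-p0),R0@Ro.from_rotvec(k*rv).as_matrix(),q);print(q.round(2),e)
snap('top','top4.png')
manip.get_image('top')
im=np.load('/tmp/top_i.npy'); cv2.imwrite('pics/top4c.png',cv2.resize(im[190:330,290:450,::-1],None,fx=5,fy=4.2,interpolation=2))
E
```

```text
t: 8.35
tcp_pos: [0.5219, -0.0672, 0.0112]
ee_rot: [[0.07, -0.716, 0.695], [-0.998, -0.051, 0.048], [0.001, -0.696, -0.718]]
ft_force: [0.5, -0.0, -0.6]
finger_gap: 0.0323
t 8.35 p [ 0.5219 -0.0672  0.0112] F [ 0.5 -0.  -0.6] gap 0.0323 q [-0.54  0.61  2.41  2.45  0.68 -1.47]
 rotvec(tool) [-0.0023  0.0684  0.0722] deg 5.7 | shift cm in OLD frame [-3.79 -8.82  8.58] | in NEW frame [-4.99 -8.53  8.26]
[-0.45  0.62  2.35  2.54  0.62 -1.43] 4.844092755222484e-09
[-0.36  0.62  2.28  2.63  0.55 -1.4 ] 1.0323308962925858e-08
[-0.29  0.64  2.2   2.71  0.48 -1.39] 1.3295790431742932e-08
[-0.22  0.65  2.13  2.8   0.41 -1.4 ] 2.1216899270084742e-08
```

View pics/top4c.png

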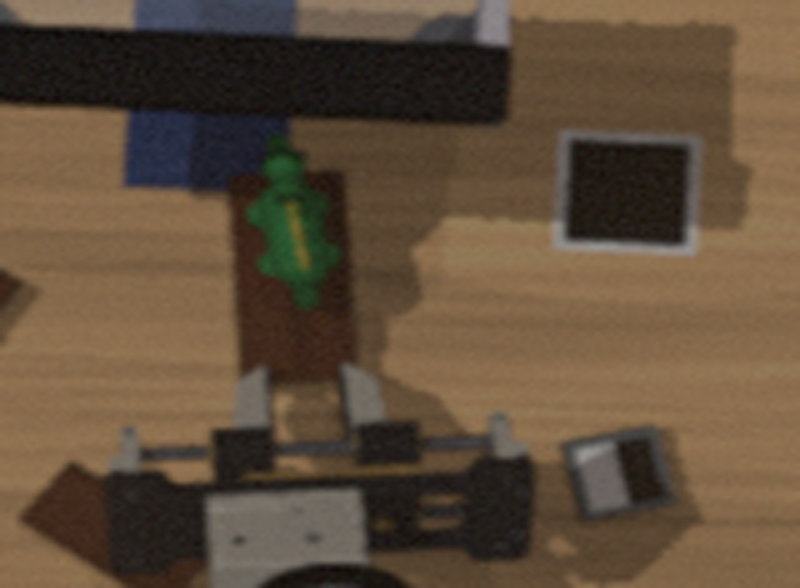

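Run:
```python
from kin import *
s=manip.state(); print(s['t'],s['finger_gap'],s['tcp_pos'],s['ft_force'],s['moment'])
p=np.array(s['tcp_pos']);R=np.array(s['ee_rot'])
im,d=snap('side','side5.png'); C=cloud('side',d)
big=cv2.resize(im[230:350,200:400,::-1],None,fx=4,fy=4,interpolation=2)
for off,col in ((p,(0,0,255)),(p+R[:,0]*.016,(255,0,255)),(p-R[:,0]*.016,(255,255,0)),(p-R[:,2]*.019,(0,255,255))):
    u=w2px('side',off)[0]; c=((u-[200,230]+.5)*4).astype(int); cv2.circle(big,tuple(int(x) for x in c),3,col,-1)
cv2.imwrite('pics/side5c.png',big)
```

```text
8.45 0.02445513789475922 [ 0.52187686 -0.06719628  0.01119219] [-0.07906255 -0.64193716 -0.02491709] [0.00281846 0.46241953 0.00996431]
```

View pics/side5c.png

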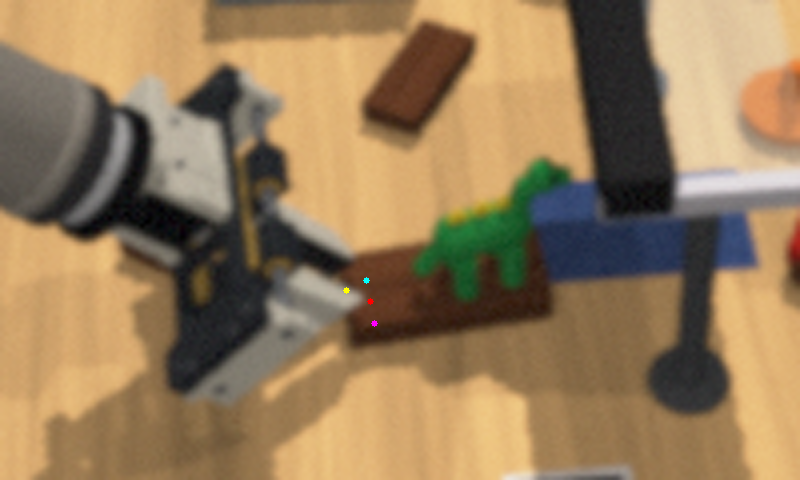

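Run:
```python
from kin import *
s=manip.state(); p=np.array(s['tcp_pos']);R=np.array(s['ee_rot'])
for n in('side','top'):
    im,d=snap(n,n+'6.png'); C=cloud(n,d); L=(C-p)@R
    m=(d>0)&(abs(L[...,0])<.09)&(abs(L[...,1])<.03)&(L[...,2]>-.06)&(L[...,2]<.03)&(C[...,2]>.012)
    P=L[m]; 
    for c in np.arange(-.06,.03,.006):
        k=(P[:,2]>=c)&(P[:,2]<c+.006)
        W=C[m][k]
        if k.sum(): print(n,round(c,3),k.sum(),'x',P[k,0].min().round(3),P[k,0].max().round(3),'y',P[k,1].min().round(3),P[k,1].max().round(3),'wz',W[:,2].min().round(3),W[:,2].max().round(3))
im=np.load('/tmp/top_i.npy'); big=cv2.resize(im[240:330,300:420,::-1],None,fx=6,fy=6,interpolation=2)
for off,col in ((p,(0,0,255)),(p-R[:,2]*.019,(0,255,255))):
    u=w2px('top',off)[0]; c=((u-[300,240]+.5)*6).astype(int); cv2.circle(big,tuple(int(x) for x in c),3,col,-1)
cv2.imwrite('pics/top6c.png',big); print(manip.state()['finger_gap'])
```

```text
side -0.06 39 x -0.027 0.029 y -0.013 0.005 wz 0.048 0.062
side -0.054 45 x -0.029 0.028 y -0.013 0.008 wz 0.041 0.059
side -0.048 49 x -0.028 0.029 y -0.014 0.008 wz 0.037 0.054
side -0.042 47 x -0.028 0.029 y -0.013 0.008 wz 0.032 0.049
side -0.036 36 x -0.028 0.026 y -0.012 0.011 wz 0.027 0.045
side -0.03 25 x -0.025 0.019 y -0.012 0.007 wz 0.025 0.041
side -0.024 19 x -0.017 0.022 y -0.011 0.007 wz 0.021 0.036
side -0.018 53 x -0.024 0.027 y -0.006 0.006 wz 0.016 0.025
side -0.012 73 x -0.029 0.028 y -0.012 0.01 wz 0.012 0.024
side -0.006 91 x -0.032 0.027 y -0.019 0.004 wz 0.012 0.025
side -0.0 71 x -0.03 0.027 y -0.025 -0.004 wz 0.014 0.025
side 0.006 76 x -0.031 0.027 y -0.029 -0.008 wz 0.012 0.025
side 0.012 23 x -0.028 0.026 y -0.03 -0.017 wz 0.012 0.023
side 0.018 3 x 0.024 0.026 y -0.028 -0.026 wz 0.014 0.017
side 0.024 1 x 0.026 0.026 y -0.028 -0.028 wz 0.012 0.012
top -0.06 33 x -0.023 0.026 y -0.012 -0.003 wz 0.053 0.062
top -0.054 33 x -0.022 0.027 y -0.014 0.011 wz 0.04 0.058
top -0.048 28 x -0.022 0.027 y -0.012 -0.004 wz 0.047 0.052
top -0.042 21 x -0.019 0.025 y -0.012 -0.006 wz 0.042 0.048
top -0.036 25 x -0.021 0.023 y -0.014 -0.005 wz 0.038 0.045
top -0.03 12 x -0.014 0.022 y -0.011 -0.005 wz 0.033 0.04
top -0.024 24 x -0.025 0.027 y -0.009 0.008 wz 0.019 0.033
top -0.018 74 x -0.027 0.028 y -0.013 0.008 wz 0.017 0.029
top -0.012 91 x -0.027 0.028 y -0.017 0.007 wz 0.013 0.029
top -0.006 86 x -0.027 0.029 y -0.024 -0.006 wz 0.017 0.028
top -0.0 79 x -0.026 0.029 y -0.028 -0.01 wz 0.016 0.03
top 0.006 63 x -0.026 0.027 y -0.03 -0.015 wz 0.016 0.026
top 0.012 18 x -0.025 0.027 y -0.03 -0.022 wz 0.018 0.023
top 0.018 6 x -0.027 0.028 y -0.029 -0.025 wz 0.012 0.018
0.012614865756761398
```

View pics/top6c.png

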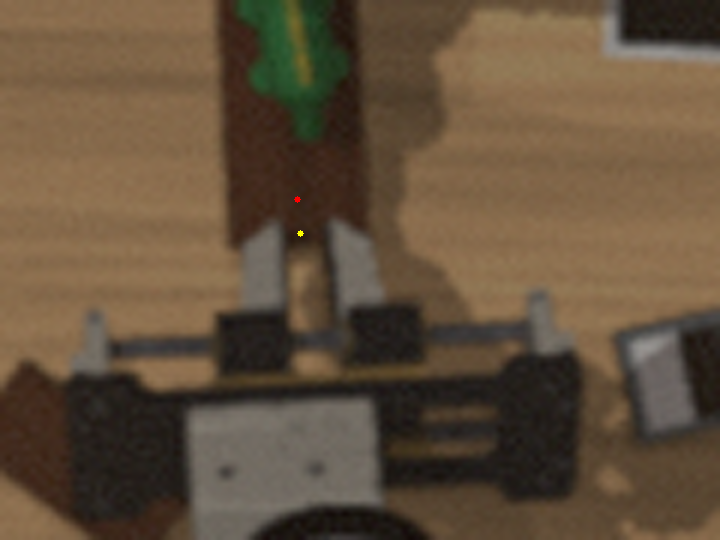

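```bash
python3 -m inch '[[[0,0,0],[0,0,0],0],[[0,0,0],[0,0,0],0],[[0,0,0],[0,0,0],0],[[0,0,0],[0,0,0],0],[[0,0,0],[0,0,0],0],[[0,0,0],[0,0,0],0]]'
python3 - <<'E'
from kin import *
s=manip.state(); p=np.array(s['tcp_pos']);R=np.array(s['ee_rot']); g=s['finger_gap']/2; print(g*2)
im,d=snap('side','side7.png')
big=cv2.resize(im[270:340,220:320,::-1],None,fx=8,fy=8,interpolation=2)
for sx in (1,-1):
  for y in (-.0095,.0095):
    for t,col in ((0,(0,0,255)),(.01,(0,255,255)),(.02,(255,0,255)),(.03,(255,255,0))):
      u=w2px('side',p+R@[sx*g,y,-t])[0]; c=((u-[220,270]+.5)*8).astype(int); cv2.circle(big,tuple(int(x) for x in c),3,col,-1)
cv2.imwrite('pics/side7c.png',big)
E
```

```text
t: 9.2
tcp_pos: [0.5219, -0.0672, 0.0112]
ee_rot: [[0.07, -0.716, 0.695], [-0.998, -0.051, 0.048], [0.001, -0.696, -0.718]]
ft_force: [-0.3, 0.3, 0.0]
finger_gap: 0.0557
0.05571280911578475
```

View pics/side7c.png

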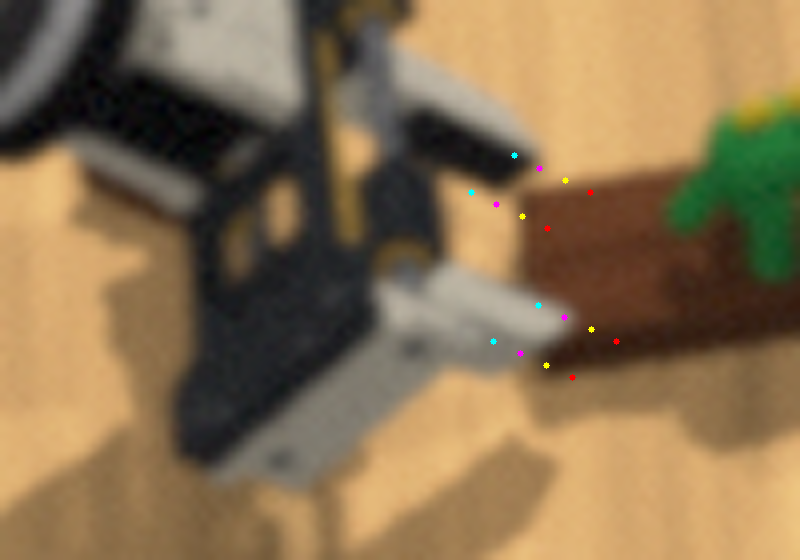

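```bash
python3 -m inch '[[[0,0,0],[0,0,0],0],[[0,0,0],[0,0,0],0],[[0,0,0],[0,0,0],0],[[0,0,0],[0,0,0],0],[[0,0,0],[0,0,0],0],[[0,0,0],[0,0,0.5],0],[[0,0,0],[0,0,0.5],0],[[0,0,0],[0,0,0.5],0],[[0,0,0],[0,-0.05,0.5],0],[[0,0,0],[0,0,0],0]]'
python3 - <<'E'
from kin import *
s=manip.state(); p=np.array(s['tcp_pos']);R=np.array(s['ee_rot']); g=s['finger_gap']/2; print(g*2)
im,d=snap('side','side8.png')
big=cv2.resize(im[270:340,220:320,::-1],None,fx=8,fy=8,interpolation=2)
for sx in (1,-1):
  for y in (-.0095,.0095):
    for t,col in ((0,(0,0,255)),(.01,(0,255,255)),(.02,(255,0,255)),(.03,(255,255,0))):
      u=w2px('side',p+R@[sx*g,y,-t])[0]; c=((u-[220,270]+.5)*8).astype(int); cv2.circle(big,tuple(int(x) for x in c),3,col,-1)
cv2.imwrite('pics/side8c.png',big)
E
```

```text
t: 10.25
tcp_pos: [0.5366, -0.0661, -0.0033]
ee_rot: [[0.07, -0.716, 0.695], [-0.998, -0.051, 0.048], [0.001, -0.696, -0.718]]
ft_force: [-0.0, 0.4, 0.4]
finger_gap: 0.0919
0.09185581854271124
```

View pics/side8c.png

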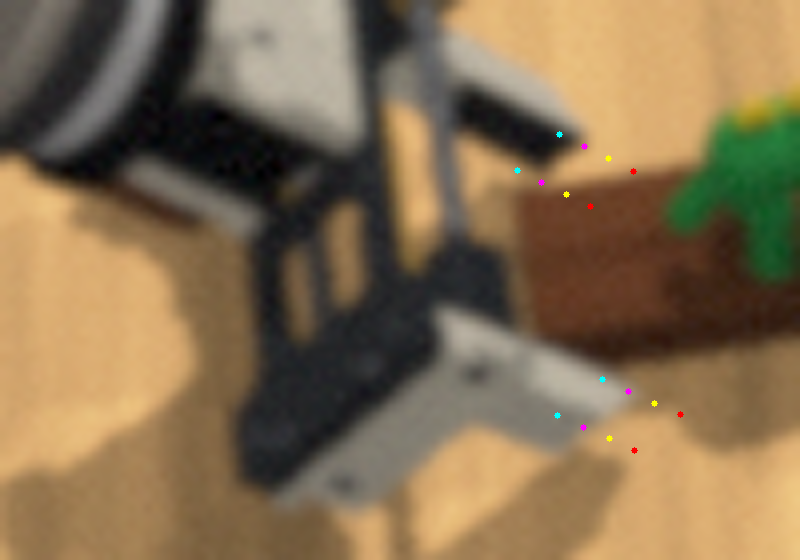

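```bash
python3 -m inch '[[[0,0,0],[0,0,0],80],[[0,0,0],[0,0,0],90],[[0,0,0],[0,0,0],100],[[0,0,0],[0,0,0],140],[[0,0,0],[0,0,0],200],[[0,0,0],[0,0,0],255],[[0,0,0],[0,0,0],255],[[0,0,0],[0,0,0],255]]'
python3 - <<'E'
from kin import *
s=manip.state(); print(s['finger_gap'],s['ft_force'],s['tcp_pos'])
im,d=snap('side','side9.png')
big=cv2.resize(im[250:340,220:350,::-1],None,fx=6,fy=6,interpolation=2);cv2.imwrite('pics/side9c.png',big)
im,d=snap('top','top9.png')
for th in('slab',):
  for r in manip.cut_out(th,'top')[:3]:
    m=r['region'].astype(np.uint8); cnt=max(cv2.findContours(m,0,1)[0],key=cv2.contourArea).reshape(-1,2)
    w=np.array([px2w('top',q,.022)[:2] for q in cnt]); print(r['score'],cv2.minAreaRect((w*1000).astype(np.float32)))
E
```

```text
t: 11.1
tcp_pos: [0.5361, -0.0661, -0.0027]
ee_rot: [[0.07, -0.716, 0.695], [-0.998, -0.051, 0.048], [0.001, -0.696, -0.718]]
ft_force: [-1.1, 0.7, 2.3]
finger_gap: 0.0557
0.05566391199882571 [-1.05840624  0.70342017  2.29406947] [ 0.53606919 -0.06613292 -0.00272965]
0.97 ((562.762451171875, 112.0947494506836), (89.72805786132812, 43.00040054321289), 57.7867431640625)
0.65 ((414.2763671875, 16.571407318115234), (88.72967529296875, 43.878746032714844), 53.84196472167969)
0.63 ((562.3715209960938, -65.49463653564453), (121.81946563720703, 58.057899475097656), 3.8032660484313965)
```

View pics/side9c.png

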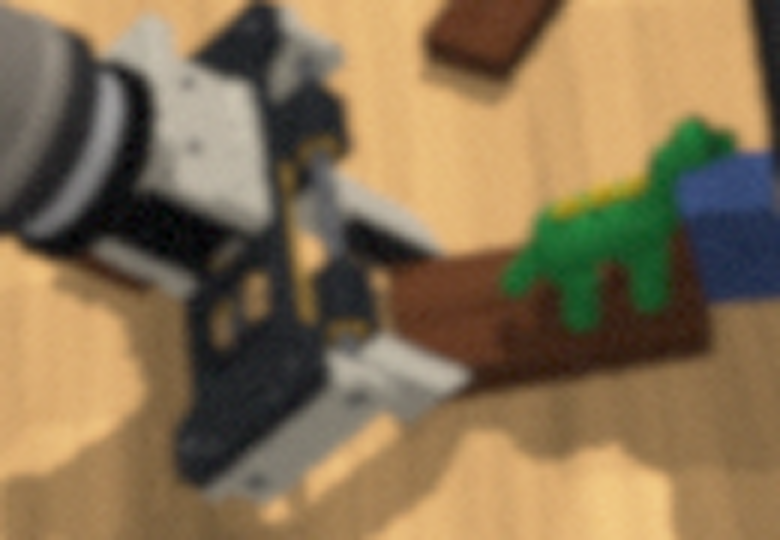

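```bash
cat > screw.py <<'E'
from kin import *
from scipy.linalg import logm,expm
def screw(pt,Rt,N):
    s=manip.state();T0=np.eye(4);T0[:3,:3]=s['ee_rot'];T0[:3,3]=s['tcp_pos'];T1=np.eye(4);T1[:3,:3]=Rt;T1[:3,3]=pt
    X=np.real(logm(np.linalg.inv(T0)@T1)); r=expm(X/N); print(N,'row turn',Ro.from_matrix(r[:3,:3]).as_rotvec().round(5),'shift cm',(r[:3,3]*100).round(4))
    q=np.array(s['q'])
    for k in (.25,.5,.75,1):
        T=T0@expm(X*k); q,e=ik(T[:3,3],T[:3,:3],q); print(T[:3,3].round(4),q.round(2),round(e,5))
E
python3 - <<'E'
from screw import *
s=manip.state(); R0=np.array(s['ee_rot']); R=Ro.from_euler('z',-5.7,degrees=True).as_matrix()@R0
screw(np.array([.682-.0262,-.0212,-.0028]),R,30)
E
```

```text
30 row turn [-0.       0.00231  0.00238] shift cm [-0.1412 -0.2888  0.2803]
[ 0.5656 -0.0538 -0.0028] [-0.42  0.66  2.32  2.58  0.63 -1.45] 0.0
[ 0.5954 -0.0422 -0.0028] [-0.34  0.67  2.25  2.66  0.56 -1.42] 0.0
[ 0.6255 -0.0313 -0.0028] [-0.27  0.68  2.17  2.74  0.49 -1.41] 0.0
[ 0.6558 -0.0212 -0.0028] [-0.22  0.69  2.09  2.82  0.43 -1.42] 0.0
```

```bash
python3 -m inch '[[[0,0.0008,0.0008],[-0.05,-0.1,0.097],255],[[0,0.0015,0.0016],[-0.09,-0.19,0.184],255],[[0,0.0023,0.0024],[-0.14,-0.29,0.281],255],[[0,0.0023,0.0024],[-0.14,-0.29,0.281],255],[[0,0.0023,0.0024],[-0.14,-0.29,0.281],255],[[0,0.0023,0.0024],[-0.14,-0.29,0.281],255],[[0,0.0023,0.0024],[-0.14,-0.29,0.281],255],[[0,0.0023,0.0024],[-0.14,-0.29,0.281],255],[[0,0.0023,0.0024],[-0.14,-0.29,0.281],255],[[0,0.0023,0.0024],[-0.14,-0.29,0.281],255],[[0,0.0015,0.0016],[-0.09,-0.19,0.184],255],[[0,0.0008,0.0008],[-0.05,-0.1,0.097],255]]'
python3 - <<'E'
from screw import *
s=manip.state(); R0=np.array(s['ee_rot']); yaw=np.degrees(np.arctan2(R0[1,2],R0[0,2])); print(yaw,s['finger_gap'],s['tcp_pos'],s['ft_force']); R=Ro.from_euler('z',-1.7-yaw,degrees=True).as_matrix()@R0
screw(np.array([.682-.0262,-.0212,-.0028]),R,20)
im,d=snap('side','side10.png')
im,d=snap('top','top10.png')
E
```

```text
t: 12.45
tcp_pos: [0.576, -0.0498, -0.0027]
ee_rot: [[0.037, -0.717, 0.696], [-0.999, -0.027, 0.025], [0.001, -0.696, -0.718]]
ft_force: [-4.7, -1.9, 5.7]
finger_gap: 0.0558
2.0527255969006357 0.055778225379081205 [ 0.57598712 -0.04977403 -0.00274232] [-4.71699366 -1.90516298  5.66893779]
20 row turn [-0.       0.00228  0.00235] shift cm [-0.1406 -0.2869  0.2787]
[ 0.5958 -0.0421 -0.0028] [-0.34  0.67  2.25  2.66  0.56 -1.42] 0.0
[ 0.6157 -0.0348 -0.0028] [-0.3   0.67  2.2   2.71  0.52 -1.41] 0.0
[ 0.6357 -0.0279 -0.0028] [-0.26  0.68  2.15  2.77  0.47 -1.41] 0.0
[ 0.6558 -0.0212 -0.0028] [-0.22  0.69  2.09  2.82  0.43 -1.41] 0.0
```

View pics/side10.png

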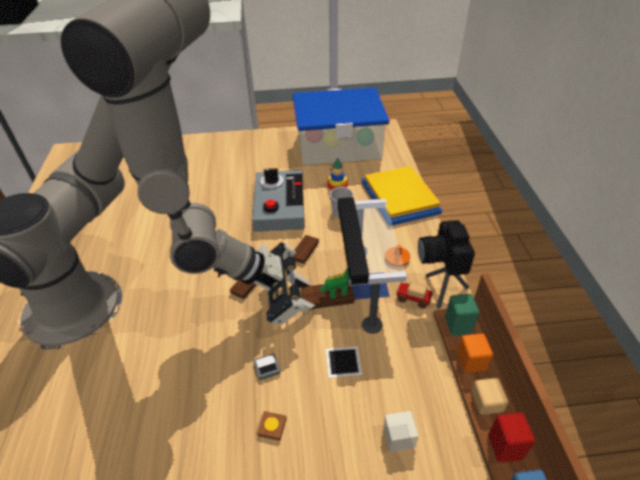

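```bash
python3 -m inch '[[[0,0.0011,0.0012],[-0.07,-0.14,0.136],255],[[0,0.0023,0.0023],[-0.14,-0.287,0.279],255],[[0,0.0023,0.0024],[-0.14,-0.287,0.279],255],[[0,0.0023,0.0023],[-0.14,-0.287,0.279],255],[[0,0.0023,0.0024],[-0.14,-0.287,0.279],255],[[0,0.0023,0.0023],[-0.14,-0.287,0.279],255],[[0,0.0023,0.0024],[-0.14,-0.287,0.279],255],[[0,0.0023,0.0023],[-0.14,-0.287,0.279],255],[[0,0.0023,0.0024],[-0.14,-0.287,0.279],255],[[0,0.0023,0.0023],[-0.14,-0.287,0.279],255],[[0,0.0023,0.0024],[-0.14,-0.287,0.279],255],[[0,0.0011,0.0012],[-0.07,-0.14,0.136],255]]'
python3 - <<'E'
from screw import *
s=manip.state(); R0=np.array(s['ee_rot']); yaw=np.degrees(np.arctan2(R0[1,2],R0[0,2])); print(yaw,s['finger_gap'],s['tcp_pos'],s['ft_force']); R=Ro.from_euler('z',-1.7-yaw,degrees=True).as_matrix()@R0
screw(np.array([.682-.0262,-.0212,-.0028]),R,9)
im,d=snap('top','top11.png')
cv2.imwrite('pics/top11c.png',cv2.resize(im[170:310,280:440,::-1],None,fx=5,fy=4.2,interpolation=2))
E
```

```text
t: 13.75
tcp_pos: [0.6194, -0.0338, -0.0028]
ee_rot: [[0.0, -0.718, 0.696], [-1.0, -0.001, -0.001], [0.001, -0.696, -0.718]]
ft_force: [-4.3, -1.1, 6.5]
finger_gap: 0.0559
-0.04921146391460801 0.055850470844396836 [ 0.61940096 -0.03377886 -0.00276671] [-4.27201436 -1.10149526  6.4628304 ]
9 row turn [-0.       0.00223  0.0023 ] shift cm [-0.1449 -0.2888  0.2806]
[ 0.6285 -0.0305 -0.0028] [-0.27  0.68  2.16  2.75  0.49 -1.41] 0.0
[ 0.6376 -0.0274 -0.0028] [-0.25  0.68  2.14  2.77  0.47 -1.41] 0.0
[ 0.6467 -0.0242 -0.0028] [-0.23  0.69  2.12  2.8   0.45 -1.41] 0.0
[ 0.6558 -0.0212 -0.0028] [-0.22  0.69  2.09  2.82  0.43 -1.41] 0.0
```

View pics/top11c.png

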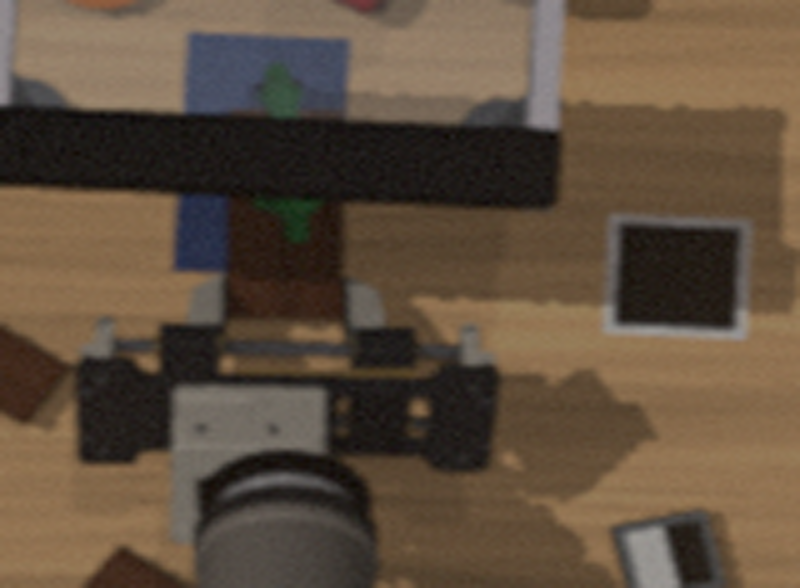

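```bash
python3 -m inch '[[[0,0.0011,0.0012],[-0.07,-0.144,0.14],255],[[0,0.0023,0.0023],[-0.145,-0.289,0.281],255],[[0,0.0022,0.0023],[-0.145,-0.289,0.281],255],[[0,0.0022,0.0023],[-0.145,-0.289,0.281],255],[[0,0.0022,0.0023],[-0.145,-0.289,0.281],255],[[0,0.0022,0.0023],[-0.145,-0.289,0.281],255],[[0,0.0022,0.0023],[-0.145,-0.289,0.281],255],[[0,0.0022,0.0023],[-0.145,-0.289,0.281],255],[[0,0.0011,0.0012],[-0.072,-0.144,0.14],255],[[0,0.0006,0.0006],[-0.036,-0.072,0.07],255],[[0,0,0],[0,0,0],255]]'
python3 - <<'E'
from screw import *
s=manip.state(); R0=np.array(s['ee_rot']); yaw=np.degrees(np.arctan2(R0[1,2],R0[0,2])); print(yaw,s['finger_gap'],s['tcp_pos'],s['ft_force']); R=Ro.from_euler('z',-1.7-yaw,degrees=True).as_matrix()@R0
screw(np.array([.682-.0262,-.0212,-.0028]),R,1)
im,d=snap('top','top12.png')
cv2.imwrite('pics/top12c.png',cv2.resize(im[170:310,280:440,::-1],None,fx=5,fy=4.2,interpolation=2))
im,d=snap('side','side12.png')
cv2.imwrite('pics/side12c.png',cv2.resize(im[220:340,240:440,::-1],None,fx=4,fy=4,interpolation=2))
for n in('top','side'):
  for th in('slab','dino','mat'):
    for r in manip.pinpoint(th,n)[:3]: print(n,th,round(r['score'],2),c2w(n,r['position']).round(4))
E
```

```text
t: 14.9
tcp_pos: [0.6528, -0.0222, -0.0027]
ee_rot: [[-0.026, -0.717, 0.696], [-1.0, 0.018, -0.019], [0.001, -0.697, -0.717]]
ft_force: [-2.9, 0.1, 4.2]
finger_gap: 0.0558
-1.539081847364175 0.05584295657444145 [ 0.65278299 -0.02223919 -0.00269731] [-2.86822228  0.13441589  4.18586861]
1 row turn [-0.       0.00196  0.00201] shift cm [-0.1118 -0.2073  0.2155]
[ 0.6535 -0.022  -0.0027] [-0.22  0.69  2.1   2.81  0.43 -1.41] 0.0
[ 0.6543 -0.0217 -0.0027] [-0.22  0.69  2.1   2.82  0.43 -1.41] 0.0
[ 0.655  -0.0215 -0.0028] [-0.22  0.69  2.09  2.82  0.43 -1.41] 0.0
[ 0.6558 -0.0212 -0.0028] [-0.22  0.69  2.09  2.82  0.43 -1.41] 0.0
top slab 0.9 [0.5608 0.1161 0.0017]
top slab 0.71 [ 0.6793 -0.0268 -0.0025]
top slab 0.56 [0.4145 0.0147 0.0052]
top dino 0.36 [ 0.6811 -0.0244  0.001 ]
top mat 0.88 [ 0.6814 -0.0182 -0.001 ]
side slab 0.97 [ 0.6795 -0.0208  0.0022]
side slab 0.72 [0.4213 0.0236 0.0007]
side mat 0.55 [ 0.682  -0.0199 -0.0024]
side mat 0.52 [ 0.4536 -0.2208  0.0009]
```

View pics/top12c.png

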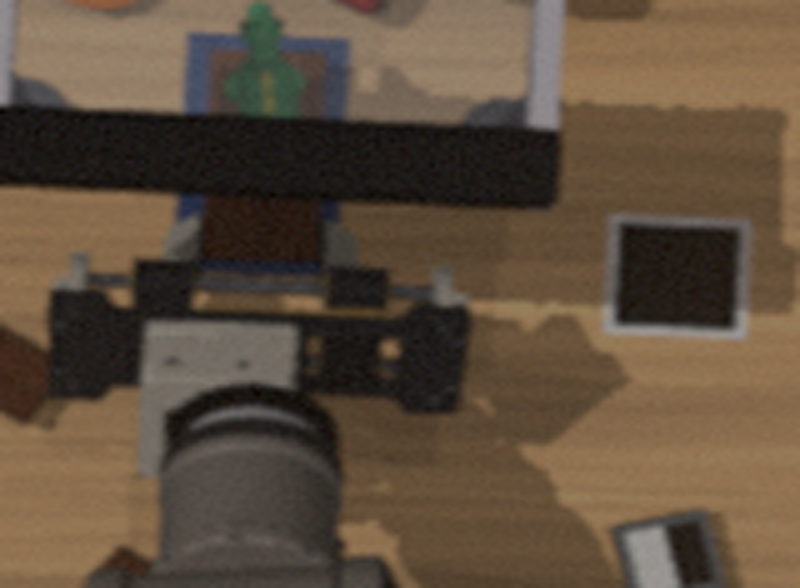

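View pics/side12c.png

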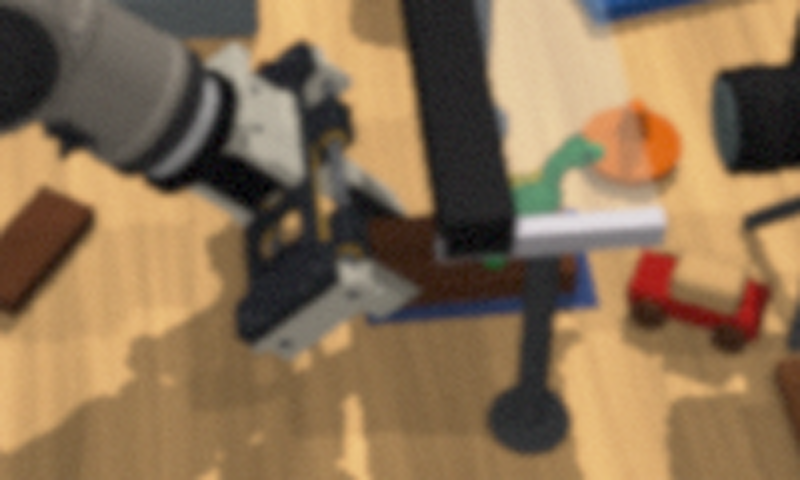

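```bash
python3 -m inch '[[[0,0.004,0.004],[-0.08,-0.08,0.08],255],[[0,0.004,0.004],[-0.08,-0.08,0.08],255],[[0,0.002,0.002],[-0.04,-0.04,0.04],255],[[0,0,0],[0,0,0],255],[[0,0,0],[0,0,0],180],[[0,0,0],[0,0,0],120],[[0,0,0],[0,0,0],80],[[0,0,0],[0,0,0],40],[[0,0,0],[0,0,0],0],[[0,0,0],[0,0,0],0],[[0,0,0],[0,0,0],0]]'
python3 - <<'E'
from screw import *
s=manip.state(); R0=np.array(s['ee_rot']); yaw=np.degrees(np.arctan2(R0[1,2],R0[0,2])); print(yaw,s['finger_gap'],s['tcp_pos'],s['ft_force'])
im,d=snap('top','top13.png')
cv2.imwrite('pics/top13c.png',cv2.resize(im[170:310,280:440,::-1],None,fx=5,fy=4.2,interpolation=2))
for n in('top','side'):
  manip.get_image(n)
  for th in('slab','dino','mat'):
    for r in manip.pinpoint(th,n)[:3]: print(n,th,round(r['score'],2),c2w(n,r['position']).round(4))
# IK for retreat
q=np.array(s['q']);p=np.array(s['tcp_pos'])
for i in range(0,12,2):
    q,e=ik(p-R0[:,2]*.01*i,R0,q);print(i,q.round(2),round(e,4))
E
```

```text
t: 16.4
tcp_pos: [0.6555, -0.0202, -0.0031]
ee_rot: [[-0.04, -0.717, 0.696], [-0.999, 0.028, -0.029], [0.001, -0.696, -0.718]]
ft_force: [0.1, 0.6, 0.4]
finger_gap: 0.0891
-2.3499661130689518 0.08914707094066303 [ 0.65551024 -0.02020048 -0.00312235] [0.05247047 0.59460837 0.35751225]
top slab 0.79 [0.56   0.1169 0.0035]
top slab 0.58 [ 0.6835 -0.0244 -0.0017]
top mat 0.78 [ 0.6797 -0.0231  0.0014]
side slab 0.83 [ 6.829e-01 -1.980e-02 -1.000e-04]
side slab 0.56 [ 4.173e-01  2.170e-02 -2.000e-04]
side dino 0.49 [ 4.568e-01 -2.217e-01  1.000e-04]
side dino 0.47 [ 0.7043 -0.3964 -0.0038]
side mat 0.65 [ 6.803e-01 -2.010e-02 -6.000e-04]
side mat 0.5 [ 4.657e-01 -3.485e-01 -1.000e-04]
0 [-0.21  0.69  2.09  2.85  0.42 -1.43] 0.0
2 [-0.22  0.65  2.13  2.84  0.42 -1.42] 0.0
4 [-0.22  0.61  2.16  2.82  0.41 -1.41] 0.0
6 [-0.23  0.56  2.19  2.8   0.39 -1.39] 0.0
8 [-0.24  0.51  2.22  2.77  0.38 -1.36] 0.0
10 [-0.24  0.46  2.25  2.73  0.36 -1.33] 0.0
```

View pics/top13c.png

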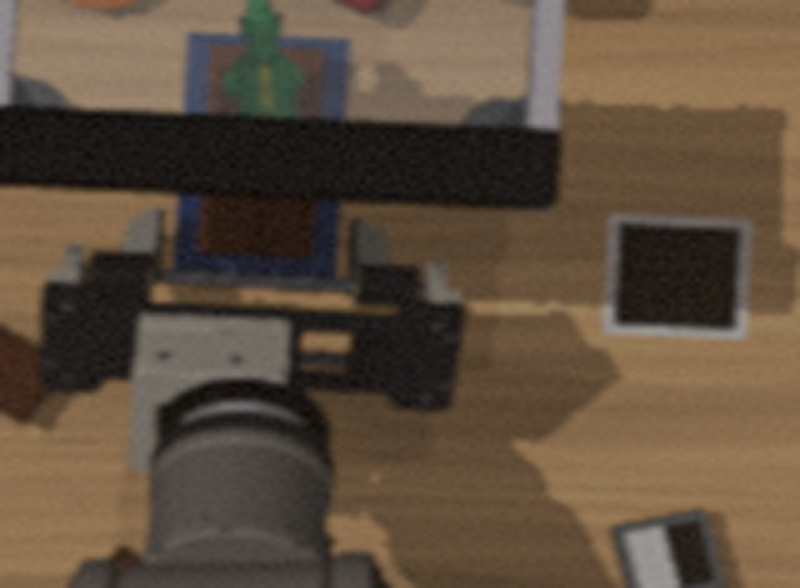

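```bash
python3 -m inch '[[[0,0,0],[0,0,-1],0],[[0,0,0],[0,0,-2],0],[[0,0,0],[0,0,-2],0],[[0,0,0],[0,0,-2],0],[[0,0,0],[0,0,-2],0],[[0,0,0],[0,0,-2],0],[[0,0,0],[0,0,0],0]]'
python3 - <<'E'
from screw import *
s=manip.state(); R0=np.array(s['ee_rot']);p0=np.array(s['tcp_pos']);q=np.array(s['q']);print(p0,q.round(2),s['ft_force'])
mid=np.array([.43,-.16,.20]);R1=tgtR(14,44);R2=tgtR(14,0)
def path(pa,Ra,pb,Rb,q,n=5):
    rv=Ro.from_matrix(Ra.T@Rb).as_rotvec()
    for k in np.linspace(0,1,n+1)[1:]:
        q,e=ik(pa+k*(pb-pa),Ra@Ro.from_rotvec(k*rv).as_matrix(),q);print(k.round(2),q.round(2),round(e,4))
    return q
q1=path(p0,R0,mid,R1,q);print();q2=path(mid,R1,mid+[.02,-.05,0],R2,q1,10)
plan(mid,R1)
im,d=snap('side','side14.png')
cv2.imwrite('pics/side14c.png',cv2.resize(im[220:340,240:440,::-1],None,fx=4,fy=4,interpolation=2))
E
```

```text
t: 17.55
tcp_pos: [0.5778, -0.017, 0.0777]
ee_rot: [[-0.04, -0.716, 0.697], [-0.999, 0.028, -0.029], [0.001, -0.697, -0.717]]
ft_force: [0.4, -0.1, 0.2]
finger_gap: 0.0917
[ 0.57777142 -0.01699542  0.0776765 ] [-0.25  0.43  2.26  2.71  0.34 -1.31] [ 0.38532654 -0.06069183  0.20080618]
0.2 [-0.4   0.34  2.31  2.23  0.37 -1.  ] 0.0
0.4 [-0.57  0.24  2.33  1.76  0.44 -0.71] 0.0
0.6 [-0.75  0.16  2.32  1.4   0.58 -0.52] 0.0
0.8 [-0.93  0.1   2.28  1.16  0.75 -0.44] 0.0
1.0 [-1.09  0.06  2.23  1.    0.93 -0.42] 0.0

0.1 [-1.02  0.06  2.17  0.89  0.9  -0.26] 0.0
0.2 [-0.96  0.06  2.11  0.76  0.89 -0.11] 0.0
0.3 [-0.91  0.07  2.05  0.64  0.9   0.04] 0.0
0.4 [-0.85  0.09  1.98  0.52  0.92  0.18] 0.0
0.5 [-0.8   0.11  1.92  0.41  0.95  0.31] 0.0
0.6 [-0.75  0.14  1.86  0.31  0.99  0.42] 0.0
0.7 [-0.71  0.18  1.8   0.22  1.04  0.52] 0.0
0.8 [-0.66  0.21  1.73  0.14  1.1   0.61] 0.0
0.9 [-0.63  0.25  1.67  0.06  1.17  0.68] 0.0
1.0 [-0.59  0.29  1.61 -0.    1.24  0.73] 0.0
t 17.55 p [ 0.5778 -0.017   0.0777] F [ 0.4 -0.1  0.2] gap 0.0917 q [-0.25  0.43  2.26  2.71  0.34 -1.31]
 rotvec(tool) [-0.0035 -0.1991 -0.2033] deg 16.3 | shift cm in OLD frame [ 14.9    1.65 -18.65] | in NEW frame [ 10.3    4.31 -21.16]
```

View pics/side14c.png

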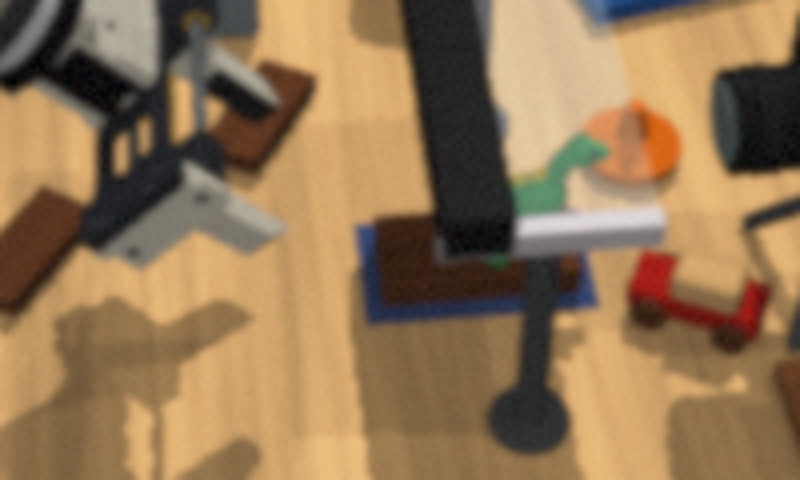

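```bash
python3 -m inch '[[[0,-0.018,-0.018],[1.1,0.25,-1.8],0],[[0,-0.018,-0.018],[1.1,0.25,-1.8],0],[[0,-0.018,-0.018],[1.1,0.25,-1.8],0],[[0,-0.018,-0.018],[1.1,0.25,-1.8],0],[[0,-0.018,-0.018],[1.1,0.25,-1.8],0],[[0,-0.018,-0.018],[1.1,0.25,-1.8],0],[[0,-0.018,-0.018],[1.1,0.25,-1.8],0],[[0,-0.018,-0.018],[1.1,0.25,-1.8],0],[[0,-0.018,-0.018],[1.1,0.25,-1.8],0],[[0,-0.018,-0.018],[1.1,0.25,-1.8],0],[[0,-0.018,-0.018],[1.1,0.25,-1.8],0],[[0,0,0],[0,0,0],0]]'
python3 - <<'E'
from screw import *
s=manip.state(); print(np.round(s['q'],2),s['tcp_pos']); plan(np.array([.4566,-.2215,.10]),tgtR(14,0))
im,d=snap('top','top15.png')
for th in ('tile','square'):
  for r in manip.cut_out(th,'top')[:2]:
    m=r['region'].astype(np.uint8); cnt=max(cv2.findContours(m,0,1)[0],key=cv2.contourArea).reshape(-1,2)
    w=np.array([px2w('top',q,.014 if th=='tile' else 0)[:2] for q in cnt]); print(th,r['score'],cv2.minAreaRect((w*1000).astype(np.float32)))
cv2.imwrite('pics/top15c.png',cv2.resize(im[200:330,370:500,::-1],None,fx=6,fy=4.6,interpolation=2))
E
```

```text
t: 18.8
tcp_pos: [0.4333, -0.1541, 0.1999]
ee_rot: [[0.235, -0.697, 0.678], [-0.972, -0.168, 0.164], [-0.001, -0.697, -0.717]]
ft_force: [0.4, -0.5, -0.2]
finger_gap: 0.0917
[-1.06  0.06  2.24  1.02  0.91 -0.41] [ 0.43329074 -0.15407786  0.19992872]
t 18.8 p [ 0.4333 -0.1541  0.1999] F [ 0.4 -0.5 -0.2] gap 0.0917 q [-1.06  0.06  2.24  1.02  0.91 -0.41]
 rotvec(tool) [-0.7719 -0.0022 -0.007 ] deg 44.2 | shift cm in OLD frame [7.11 6.48 7.63] | in NEW frame [ 7.11 -0.63  9.99]
tile 0.57 ((454.35772705078125, -222.65249633789062), (44.59587860107422, 46.726348876953125), 12.622828483581543)
square 0.82 ((699.9660034179688, -26.363937377929688), (286.8763122558594, 176.43678283691406), 88.284423828125)
```

View pics/top15c.png

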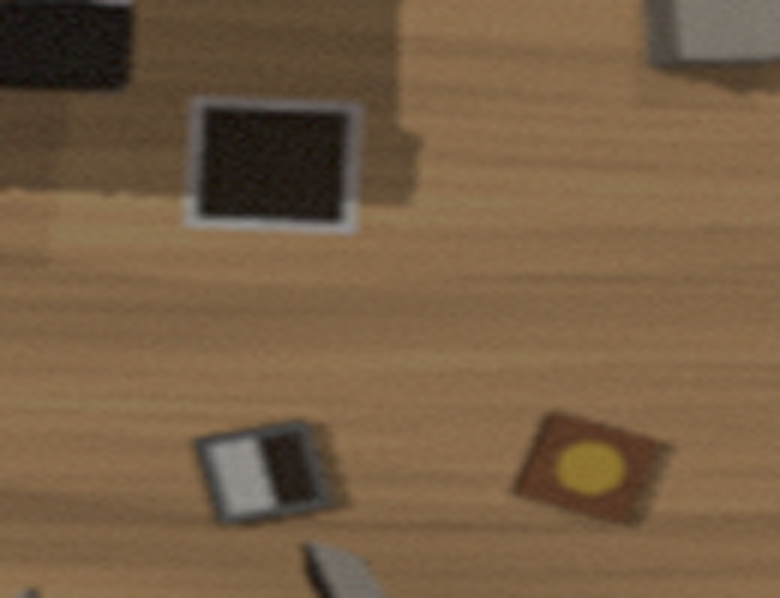

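```bash
python3 -m inch '[[[-0.11,0,-0.001],[1,0,0],0],[[-0.11,0,-0.001],[1,0,0],0],[[-0.11,0,-0.001],[1,0,0],0],[[-0.11,0,-0.001],[1,0,0],0],[[-0.11,0,-0.001],[1,0,0],0],[[-0.11,0,-0.001],[1,0,0],0],[[-0.11,0,-0.001],[1,0,0],0],[[0,0,0],[0,0,2],0],[[0,0,0],[0,0,3],0],[[0,0,0],[0,0,3],0],[[0,0,0],[0,0,0],0]]'
python3 - <<'E'
from screw import *
plan(np.array([.4565,-.222,-.017]),tgtR(13.5,0))
E
```

```text
t: 20.05
tcp_pos: [0.4479, -0.215, 0.1142]
ee_rot: [[0.246, -0.969, -0.004], [-0.969, -0.246, 0.008], [-0.009, 0.002, -1.0]]
ft_force: [0.2, 0.7, 0.3]
finger_gap: 0.0918
t 20.05 p [ 0.4479 -0.215   0.1142] F [0.2 0.7 0.3] gap 0.0918 q [-0.6   0.39  1.73  0.01  1.03  0.71]
 rotvec(tool) [0.0023 0.0093 0.0132] deg 0.9 | shift cm in OLD frame [ 1.01 -0.69 13.11] | in NEW frame [ 0.88 -0.67 13.12]
```

```bash
python3 -m inch '[[[0.002,0.009,0.013],[0.45,-0.3,3],0],[[0,0,0],[0.45,-0.38,3],0],[[0,0,0],[0,0,3],0],[[0,0,0],[0,0,2],0],[[0,0,0],[0,0,1],0],[[0,0,0],[0,0,0],0]]'
python3 - <<'E'
from screw import *
plan(np.array([.4565,-.222,-.017]),tgtR(13.5,0))
s=manip.state(); p=np.array(s['tcp_pos']);R=np.array(s['ee_rot']); g=s['finger_gap']/2
im,d=snap('side','side16.png'); snap('top','top16.png')
big=cv2.resize(im[330:420,220:320,::-1],None,fx=8,fy=6.6,interpolation=2)
for sx in (1,-1):
  for y in (-.0095,.0095):
    for t,col in ((0,(0,0,255)),(.01,(0,255,255)),(.02,(255,0,255)),(.03,(255,255,0))):
      u=w2px('side',p+R@[sx*g,y,-t])[0]; c=((u-[220,330]+.5)*[8,6.6]).astype(int); cv2.circle(big,tuple(int(x) for x in c),3,col,-1)
cv2.imwrite('pics/side16c.png',big)
E
```

```text
t: 20.65
tcp_pos: [0.4595, -0.2254, -0.0018]
ee_rot: [[0.232, -0.973, 0.006], [-0.973, -0.232, -0.005], [0.006, -0.005, -1.0]]
ft_force: [-0.4, 0.2, 0.2]
finger_gap: 0.0918
t 20.65 p [ 0.4595 -0.2254 -0.0018] F [-0.4  0.2  0.2] gap 0.0918 q [-0.61  0.58  1.81 -0.    0.74  0.73]
 rotvec(tool) [-0.0047 -0.0064 -0.0015] deg 0.5 | shift cm in OLD frame [-0.41  0.22  1.52] | in NEW frame [-0.4   0.21  1.52]
```

View pics/side16c.png

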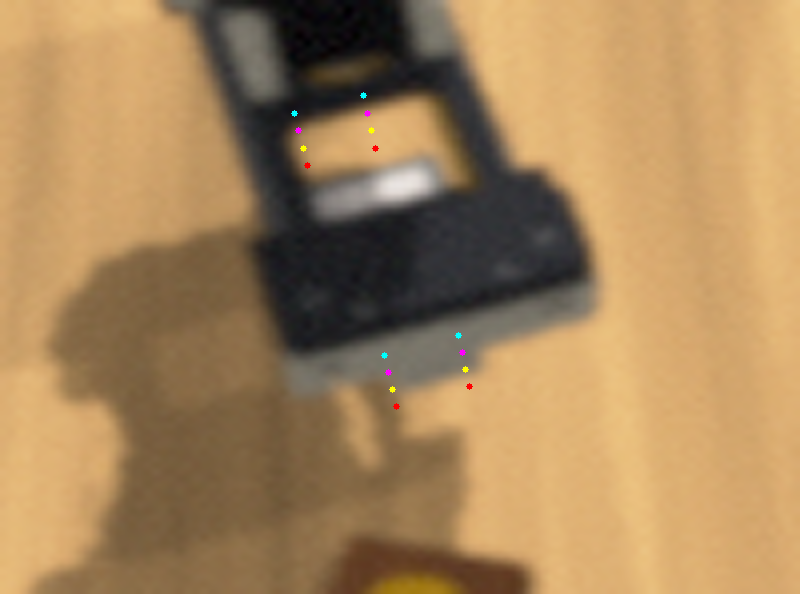

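```bash
python3 -m inch '[[[-0.004,-0.006,-0.001],[-0.2,0.1,0.5],0],[[0,0,0],[-0.2,0.1,0.5],0],[[0,0,0],[0,0,0.35],0],[[0,0,0],[0,0,0],60],[[0,0,0],[0,0,0],100],[[0,0,0],[0,0,0],120],[[0,0,0],[0,0,0],140],[[0,0,0],[0,0,0],200],[[0,0,0],[0,0,0],255],[[0,0,0],[0,0,0],255],[[0,0,0],[0,0,0],255]]'
python3 - <<'E'
from screw import *
s=manip.state();print(s['finger_gap'])
screw(np.array([.6165,-.225,s['tcp_pos'][2]]),tgtR(-2,0),24)
E
```

```text
t: 21.85
tcp_pos: [0.4566, -0.2227, -0.0148]
ee_rot: [[0.232, -0.973, 0.002], [-0.973, -0.232, -0.001], [0.002, -0.002, -1.0]]
ft_force: [0.4, 0.9, 0.2]
finger_gap: 0.0456
0.04558642593930111
24 row turn [-8.000e-05 -7.000e-05  1.122e-02] shift cm [ 7.960e-02 -6.634e-01  6.000e-04]
[ 0.4966 -0.2193 -0.0148] [-0.56  0.64  1.72 -0.    0.77  0.85] 0.0
[ 0.5366 -0.2185 -0.0148] [-0.52  0.69  1.61 -0.    0.84  0.95] 0.0
[ 0.5767 -0.2204 -0.0148] [-0.49  0.74  1.49 -0.    0.9   1.05] 0.0
[ 0.6165 -0.225  -0.0148] [-0.47  0.8   1.37 -0.    0.98  1.14] 0.0
```

```bash
python3 -m inch '[[[0,0,0],[0,0,0],0],[[0,0,0],[0,0,0],0],[[0,0,0],[0,0,0],0],[[0,0,0],[0,0,0],0],[[0,0,0],[0,0,0],0],[[0,0,0],[0,0,0],0],[[0,0,0],[0,0,0],0]]'
python3 -m inch '[[[0,0,-0.13],[0,0,0],0],[[0,0,-0.131],[0,0,0],0],[[0,0,-0.131],[0,0,0],0],[[0,0,-0.131],[0,0,0],0],[[0,0,-0.131],[0,0,0],0],[[0,0,-0.131],[0,0,0],0],[[0,0,-0.131],[0,0,0],0],[[0,0,-0.131],[0,0,0],0],[[0,0,-0.131],[0,0,0],0],[[0,0,-0.131],[0,0,0],0],[[0,0,-0.131],[0,0,0],0],[[0,0,-0.131],[0,0,0],0]]'
python3 - <<'E'
from screw import *
plan(np.array([.4566,-.2227,-.015]),tgtR(103.5,0))
E
```

```text
t: 22.55
tcp_pos: [0.4566, -0.2228, -0.0149]
ee_rot: [[0.232, -0.973, 0.002], [-0.973, -0.232, -0.001], [0.002, -0.002, -1.0]]
ft_force: [-0.7, 0.0, -0.3]
finger_gap: 0.0912
t: 23.75
tcp_pos: [0.4566, -0.2227, -0.0149]
ee_rot: [[0.971, 0.238, 0.002], [0.238, -0.971, -0.001], [0.002, 0.002, -1.0]]
ft_force: [-0.3, -0.6, -0.4]
finger_gap: 0.0917
t 23.75 p [ 0.4566 -0.2227 -0.0149] F [-0.3 -0.6 -0.4] gap 0.0917 q [-0.6   0.6   1.82 -0.    0.72 -0.84]
 rotvec(tool) [ 0.0018 -0.0015  0.0044] deg 0.3 | shift cm in OLD frame [-0.   -0.    0.01] | in NEW frame [-0.   -0.    0.01]
```

Now close again; both tile axes get centred on the TCP.

```bash
python3 -m inch '[[[0.002,-0.001,0.004],[0,0,0],60],[[0,0,0],[0,0,0],100],[[0,0,0],[0,0,0],120],[[0,0,0],[0,0,0],140],[[0,0,0],[0,0,0],200],[[0,0,0],[0,0,0],255],[[0,0,0],[0,0,0],255],[[0,0,0],[0,0,0],255]]'
python3 - <<'E'
from screw import *
s=manip.state();print(s['finger_gap'])
screw(np.array([.6165,-.225,s['tcp_pos'][2]]),tgtR(88,0),22)
E
```

```text
t: 24.55
tcp_pos: [0.4566, -0.2227, -0.0149]
ee_rot: [[0.974, 0.228, 0.0], [0.228, -0.974, 0.0], [0.001, -0.0, -1.0]]
ft_force: [-0.1, -0.2, -0.9]
finger_gap: 0.0454
0.04542832159638839
22 row turn [-1.000e-05 -2.000e-05  1.206e-02] shift cm [7.238e-01 8.590e-02 2.000e-04]
[ 0.4966 -0.2193 -0.0149] [-0.56  0.64  1.72  0.    0.78 -0.72] 0.0
[ 0.5366 -0.2185 -0.0149] [-0.52  0.69  1.61  0.    0.84 -0.62] 0.0
[ 0.5767 -0.2204 -0.0149] [-0.49  0.74  1.49  0.    0.9  -0.52] 0.0
[ 0.6165 -0.225  -0.0149] [-0.47  0.8   1.37 -0.    0.98 -0.43] 0.0
```

```bash
python3 -m inch '[[[0,0,0.006],[0.36,0.043,0],255],[[0,0,0.012],[0.724,0.086,0],255],[[0,0,0.012],[0.724,0.086,0],255],[[0,0,0.012],[0.724,0.086,0],255],[[0,0,0.012],[0.724,0.086,0],255],[[0,0,0.012],[0.724,0.086,0],255],[[0,0,0.012],[0.724,0.086,0],255],[[0,0,0.012],[0.724,0.086,0],255],[[0,0,0.012],[0.724,0.086,0],255],[[0,0,0.012],[0.724,0.086,0],255],[[0,0,0.012],[0.724,0.086,0],255],[[0,0,0.012],[0.724,0.086,0],255]]'
python3 - <<'E'
from screw import *
s=manip.state();print(s['finger_gap'])
screw(np.array([.6165,-.225,s['tcp_pos'][2]]),tgtR(88,0),10)
E
```

```text
t: 25.75
tcp_pos: [0.5409, -0.2186, -0.0148]
ee_rot: [[0.996, 0.091, 0.001], [0.091, -0.996, 0.0], [0.001, -0.0, -1.0]]
ft_force: [-1.7, -0.8, 1.7]
finger_gap: 0.0455
0.045525248796476445
10 row turn [-3.000e-05 -5.000e-05  1.264e-02] shift cm [7.538e-01 8.990e-02 2.000e-04]
[ 0.5599 -0.2193 -0.0148] [-0.5   0.72  1.54  0.    0.88 -0.56] 0.0
[ 0.5788 -0.2206 -0.0148] [-0.49  0.75  1.49  0.    0.91 -0.52] 0.0
[ 0.5977 -0.2225 -0.0148] [-0.48  0.77  1.43  0.    0.94 -0.47] 0.0
[ 0.6165 -0.225  -0.0148] [-0.47  0.8   1.37 -0.    0.98 -0.43] 0.0
```

```bash
python3 -m inch '[[[0,0,0.0127],[0.75,0.09,0],255],[[0,0,0.0126],[0.75,0.09,0],255],[[0,0,0.0127],[0.75,0.09,0],255],[[0,0,0.0126],[0.75,0.09,0],255],[[0,0,0.0126],[0.75,0.09,0],255],[[0,0,0.0126],[0.75,0.09,0],255],[[0,0,0.0126],[0.75,0.09,0],255],[[0,0,0.0126],[0.75,0.09,0],255],[[0,0,0.0126],[0.75,0.09,0],255],[[0,0,0.007],[0.4,0.05,0],255],[[0,0,0],[0,0,0],255]]'
python3 - <<'E'
from screw import *
plan(np.array([.6165,-.225,-.0148]),tgtR(88,0))
im,d=snap('side','side20.png')
im,d=snap('top','top20.png')
cv2.imwrite('pics/top20c.png',cv2.resize(im[190:290,350:480,::-1],None,fx=6,fy=6,interpolation=2))
E
```

```text
t: 26.85
tcp_pos: [0.6128, -0.2246, -0.0148]
ee_rot: [[1.0, -0.028, 0.001], [-0.028, -1.0, 0.0], [0.001, -0.0, -1.0]]
ft_force: [0.4, -0.8, 0.7]
finger_gap: 0.046
t 26.85 p [ 0.6128 -0.2246 -0.0148] F [ 0.4 -0.8  0.7] gap 0.046 q [-0.47  0.8   1.38  0.    0.97 -0.44]
 rotvec(tool) [-0.0001 -0.0013  0.0068] deg 0.4 | shift cm in OLD frame [0.37 0.03 0.  ] | in NEW frame [ 0.37  0.03 -0.  ]
```

View pics/top20c.png

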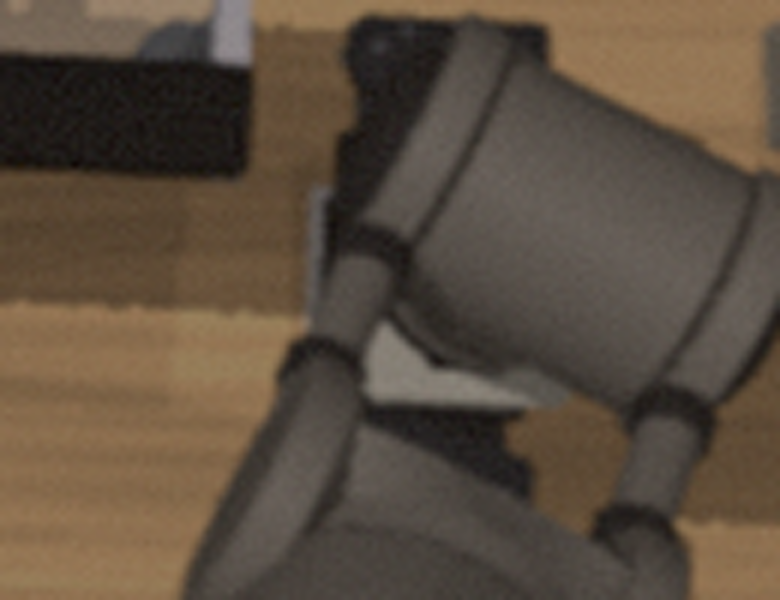

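View pics/side20.png

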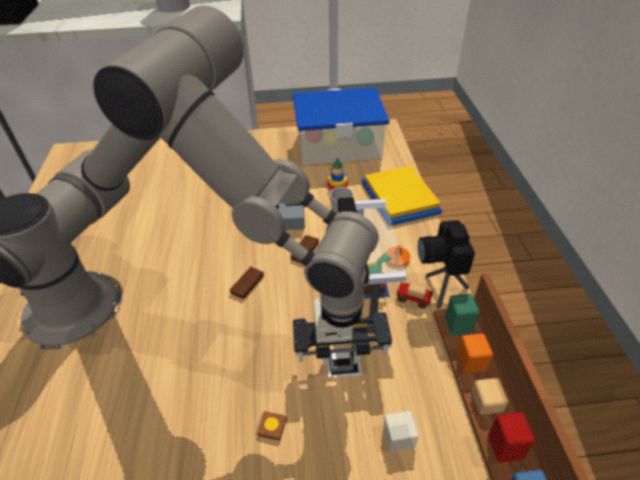

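```bash
python3 -m inch '[[[0,0,0.006],[0.2,0.02,0],255],[[0,0,0],[0.15,0.01,0],255],[[0,0,0],[0,0,0],255],[[0,0,0],[0,0,0],150],[[0,0,0],[0,0,0],100],[[0,0,0],[0,0,0],0],[[0,0,0],[0,0,0],0],[[0,0,0],[0,0,-1],0],[[0,0,0],[0,0,-3],0],[[0,0,0],[0,0,-4],0],[[0,0,0],[0,0,-4],0],[[0,0,0],[0,0,-4],0]]'
python3 - <<'E'
from screw import *
plan(np.array([.49,.37,.17]),tgtR(0,0))
im,d=snap('side','side21.png')
cv2.imwrite('pics/side21c.png',cv2.resize(im[230:400,240:440,::-1],None,fx=4,fy=3.5,interpolation=2))
for th in('tile','square','slab','mat','dino'):
    for r in manip.pinpoint(th,'side')[:2]: print(th,round(r['score'],2),c2w('side',r['position']).round(4))
E
```

```text
t: 28.15
tcp_pos: [0.6153, -0.2248, 0.1477]
ee_rot: [[0.999, -0.034, 0.001], [-0.034, -0.999, 0.0], [0.001, -0.0, -1.0]]
ft_force: [-0.2, -1.0, 0.7]
finger_gap: 0.0918
t 28.15 p [ 0.6153 -0.2248  0.1477] F [-0.2 -1.   0.7] gap 0.0918 q [-0.47  0.63  1.22  0.    1.3  -0.43]
 rotvec(tool) [-9.0000e-04 -8.0000e-04  1.5368e+00] deg 88.1 | shift cm in OLD frame [-14.54 -59.02  -2.24] | in NEW frame [-59.48  12.53  -2.23]
tile 0.78 [ 0.6124 -0.2252  0.0021]
square 0.9 [ 0.6192 -0.2234  0.0053]
slab 0.77 [ 0.5645  0.1202 -0.0011]
slab 0.65 [ 0.417   0.0196 -0.0009]
mat 0.88 [ 6.818e-01 -2.010e-02 -2.000e-04]
```

View pics/side21c.png

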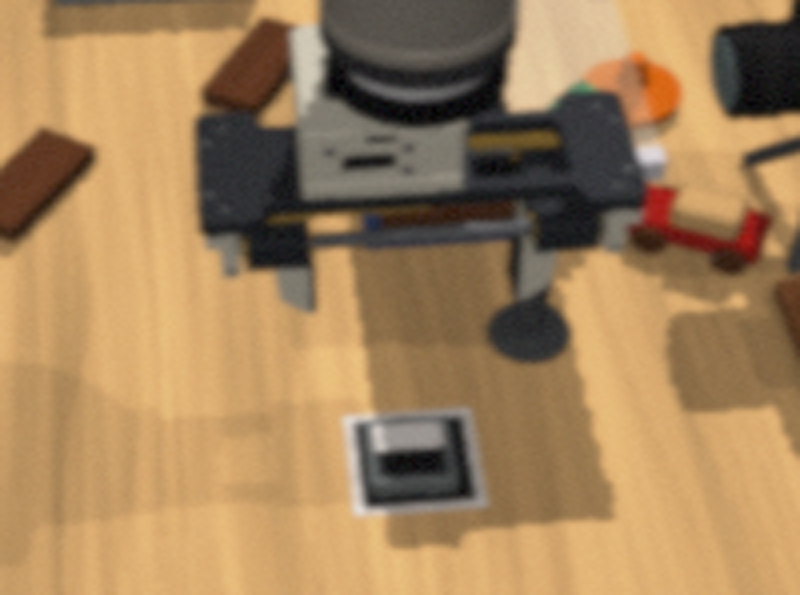

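```bash
python3 -m inch '[[[0,0,0],[-0.5,0,-3],0],[[0,0,0],[-1.2,-3,-2],0],[[0,0,0],[-1.2,-4.7,0],0],[[0,0,0],[-1.2,-4.7,0],0],[[0,0,0],[-1.2,-4.7,0],0],[[0,0,0],[-1.2,-4.7,0],0],[[0,0,0],[-1.2,-4.7,0],0],[[0,0,0],[-1.2,-4.7,0],0],[[0,0,0],[-1.2,-4.7,0],0],[[0,0,0],[-1.2,-4.7,0],0],[[0,0,0],[-1.2,-4.7,0],0],[[0,0,0],[-1.2,-4.7,0],0]]'
python3 -m inch '[[[0,0,-0.13],[0,0,0],0],[[0,0,-0.13],[0,0,0],0],[[0,0,-0.13],[0,0,0],0],[[0,0,-0.13],[0,0,0],0],[[0,0,-0.13],[0,0,0],0],[[0,0,-0.13],[0,0,0],0],[[0,0,-0.13],[0,0,0],0],[[0,0,-0.13],[0,0,0],0],[[0,0,-0.13],[0,0,0],0],[[0,0,-0.13],[0,0,0],0],[[0,0,-0.13],[0,0,0],0],[[0,0,-0.13],[0,0,0],0]]'
python3 - <<'E'
from screw import *
d=np.load('/tmp/top_d.npy')
import numpy as np
im,d=manip.get_image('top')
C=cloud('top',d)
im0=cv2.imread('pics/top0.png')
plan(np.array([.49,.37,.17]),tgtR(177.5,0))
snap('top','top22.png')
for th in ('tile','square','slab','mat'):
  for r in manip.pinpoint(th,'top')[:2]: print(th,round(r['score'],2),c2w('top',r['position']).round(4))
E
```

```text
t: 29.65
tcp_pos: [0.4941, 0.281, 0.1938]
ee_rot: [[0.999, -0.034, -0.002], [-0.034, -0.999, -0.001], [-0.002, 0.001, -1.0]]
ft_force: [0.5, 0.5, 0.9]
finger_gap: 0.0919
t: 30.85
tcp_pos: [0.4947, 0.2791, 0.1936]
ee_rot: [[0.039, 0.999, -0.003], [0.999, -0.039, -0.001], [-0.001, -0.003, -1.0]]
ft_force: [0.4, 0.2, -0.3]
finger_gap: 0.0923
t 30.9 p [0.4947 0.2791 0.1936] F [ 0.3 -0.2 -0.7] gap 0.0918 q [ 0.38  0.43  1.42  0.    1.29 -1.16]
 rotvec(tool) [-0.0027  0.0012  0.0105] deg 0.6 | shift cm in OLD frame [ 9.07 -0.77  2.35] | in NEW frame [ 9.06 -0.87  2.36]
tile 0.6 [ 0.6183 -0.2243  0.0015]
square 0.8 [ 0.621  -0.2233  0.0062]
slab 0.95 [0.4132 0.016  0.0048]
slab 0.92 [ 5.593e-01  1.183e-01 -1.000e-04]
mat 0.66 [ 0.6825 -0.0236 -0.0027]
mat 0.21 [0.7982 0.0604 0.0011]
```

View pics/top22.png

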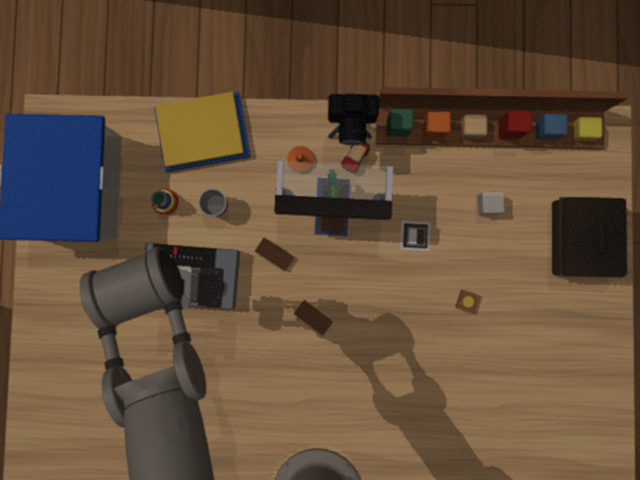

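Run:
```python
from screw import *
for uv in ((159.7,282.5),(161,274),(158.5,291.3)): print(px2w('top',uv,.09))
im,d=manip.get_image('side'); C=cloud('side',d)
snap('side','side22.png')
for th in ('focus_grip','shutter_top','pointer_tip','mark_tip'):
    for r in manip.pinpoint(th,'side')[:2]: print(th,round(r['score'],2),c2w('side',r['position']).round(4))
K=(abs(C[...,0]-.49)<.05)&(abs(C[...,1]-.37)<.05)&(C[...,2]>.06)&(C[...,2]<.1)
P=C[K]; print(len(P)); 
T=P[P[:,2]>.084]; print(len(T),T.min(0) if len(T) else '',T.max(0) if len(T) else '')
cv2.imwrite('pics/side22c.png',cv2.resize(im[150:250,230:330,::-1],None,fx=7,fy=6,interpolation=2))
cv2.imwrite('pics/side0c.png',cv2.resize(cv2.imread('pics/side0.png')[150:250,230:330],None,fx=7,fy=6,interpolation=2))
```

```text
[0.49010463 0.36492961 0.09      ]
[0.50938049 0.36274941 0.09      ]
[0.4701923  0.36685162 0.09      ]
focus_grip 0.66 [ 0.7974  0.0559 -0.0015]
focus_grip 0.65 [0.4962 0.3759 0.0829]
shutter_top 0.55 [0.4857 0.2494 0.0698]
168
58 [0.47175253 0.3575017  0.08405809] [0.51188893 0.3776206  0.09251886]
```

View pics/side22c.png

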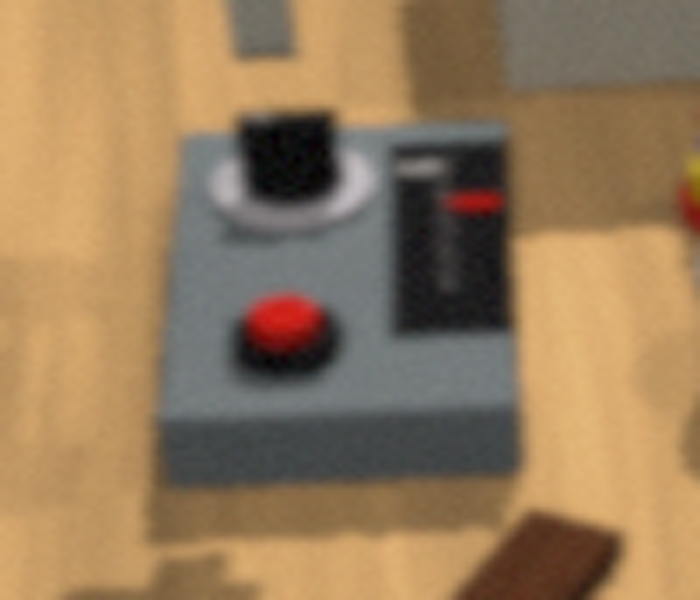

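View pics/side0c.png

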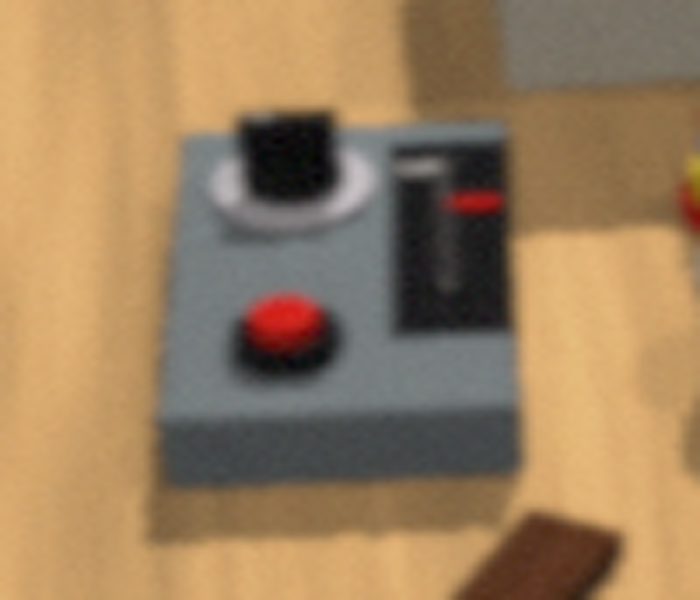

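```bash
python3 - <<'E'
from screw import *
plan(np.array([.491,.3675,.10]),tgtR(176.5,0))
E
python3 -m inch '[[[-0.002,0.001,0.0],[3,-0.2,2],120],[[0,0,0],[3,-0.2,2],120],[[0,0,0],[2.8,-0.2,3],120],[[0,0,0],[0,0,2],120],[[0,0,0],[0,0,0],120]]'
python3 - <<'E'
from screw import *
plan(np.array([.491,.3675,.048]),tgtR(176.5,0))
E
```

```text
t 31.45 p [0.4955 0.2795 0.1953] F [0.1 0.3 0.2] gap 0.0922 q [ 0.38  0.43  1.42  0.    1.29 -1.15]
 rotvec(tool) [ 0.0006 -0.0004  0.0157] deg 0.9 | shift cm in OLD frame [ 8.77 -0.85  9.54] | in NEW frame [ 8.76 -0.99  9.53]
t: 31.95
tcp_pos: [0.4915, 0.3673, 0.102]
ee_rot: [[0.044, 0.999, -0.003], [0.999, -0.044, -0.002], [-0.002, -0.003, -1.0]]
ft_force: [0.1, -0.9, -0.2]
finger_gap: 0.0564
t 31.95 p [0.4915 0.3673 0.102 ] F [ 0.1 -0.9 -0.2] gap 0.0564 q [ 0.52  0.6   1.4  -0.    1.14 -1.01]
 rotvec(tool) [-0.003   0.0023  0.0173] deg 1.0 | shift cm in OLD frame [ 0.03 -0.04  5.4 ] | in NEW frame [ 0.01 -0.05  5.4 ]
```

```bash
python3 -m inch '[[[-0.003,0.002,0.017],[0,-0.05,1.5],120],[[0,0,0],[0,0,1.5],120],[[0,0,0],[0,0,1.5],120],[[0,0,0],[0,0,0.9],120],[[0,0,0],[0,0,0],170],[[0,0,0],[0,0,0],190],[[0,0,0],[0,0,0],220],[[0,0,0],[0,0,0],255],[[0,0,0],[0,0,0],255],[[0,0,0],[0,0,0],255]]'
python3 - <<'E'
from screw import *
plan(np.array([.491,.3675,.048]),tgtR(176.5,0))
im,d=snap('side','side23.png')
cv2.imwrite('pics/side23c.png',cv2.resize(im[130:250,230:350,::-1],None,fx=6,fy=5,interpolation=2))
E
```

```text
t: 32.95
tcp_pos: [0.4938, 0.3688, 0.0521]
ee_rot: [[0.062, 0.998, 0.007], [0.998, -0.062, 0.005], [0.005, 0.007, -1.0]]
ft_force: [0.8, 4.2, 1.5]
finger_gap: 0.0141
t 32.95 p [0.4938 0.3688 0.0521] F [0.8 4.2 1.5] gap 0.0141 q [ 0.52  0.65  1.46  0.    1.02 -0.99]
 rotvec(tool) [ 0.0068 -0.0053 -0.0007] deg 0.5 | shift cm in OLD frame [-0.15 -0.28  0.41] | in NEW frame [-0.15 -0.27  0.41]
```

View pics/side23c.png

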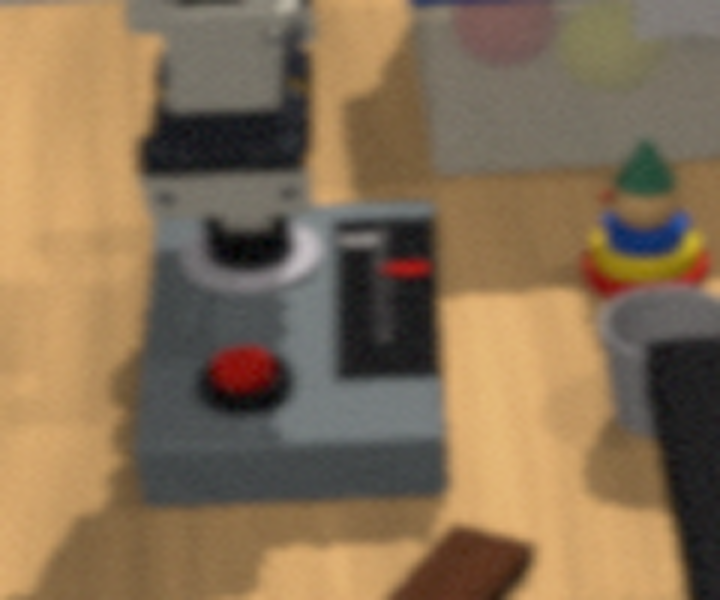

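```bash
python3 -m inch '[[[0,0,0.06],[-0.012,0.003,0],255],[[0,0,0.12],[-0.025,0.006,0],255],[[0,0,0.12],[-0.025,0.006,0],255],[[0,0,0.12],[-0.025,0.006,0],255],[[0,0,0.12],[-0.025,0.006,0],255],[[0,0,0.12],[-0.025,0.006,0],255],[[0,0,0.12],[-0.025,0.006,0],255],[[0,0,0.12],[-0.025,0.006,0],255],[[0,0,0.12],[-0.025,0.006,0],255],[[0,0,0.12],[-0.025,0.006,0],255],[[0,0,0.12],[-0.025,0.006,0],255],[[0,0,0],[0,0,0],255]]'
python3 - <<'E'
from screw import *
plan(np.array([.491,.3675,.048]),tgtR(90,0))
im,d=snap('side','side24.png')
cv2.imwrite('pics/side24c.png',cv2.resize(im[150:250,230:330,::-1],None,fx=7,fy=6,interpolation=2))
im,d=snap('top','top24.png')
cv2.imwrite('pics/top24c.png',cv2.resize(im[235:315,135:245,::-1],None,fx=7,fy=7,interpolation=2))
E
```

```text
t: 34.2
tcp_pos: [0.4925, 0.3671, 0.0521]
ee_rot: [[0.97, 0.243, 0.007], [0.243, -0.97, 0.006], [0.008, -0.004, -1.0]]
ft_force: [-0.7, 6.1, 3.2]
finger_gap: 0.0139
t 34.2 p [0.4925 0.3671 0.0521] F [-0.7  6.1  3.2] gap 0.0139 q [0.51 0.65 1.47 0.   1.02 0.27]
 rotvec(tool) [-0.0049 -0.0074  0.2457] deg 14.1 | shift cm in OLD frame [-0.14 -0.07  0.41] | in NEW frame [-0.15 -0.04  0.41]
```

View pics/side24c.png

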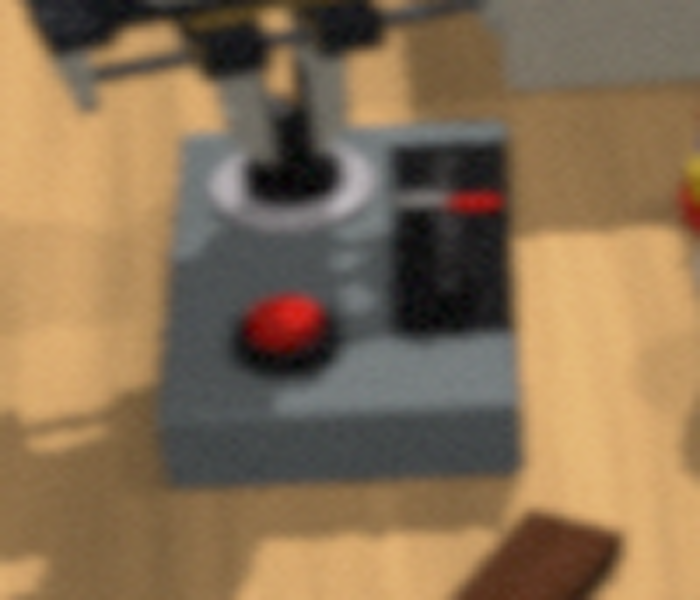

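View pics/top24c.png

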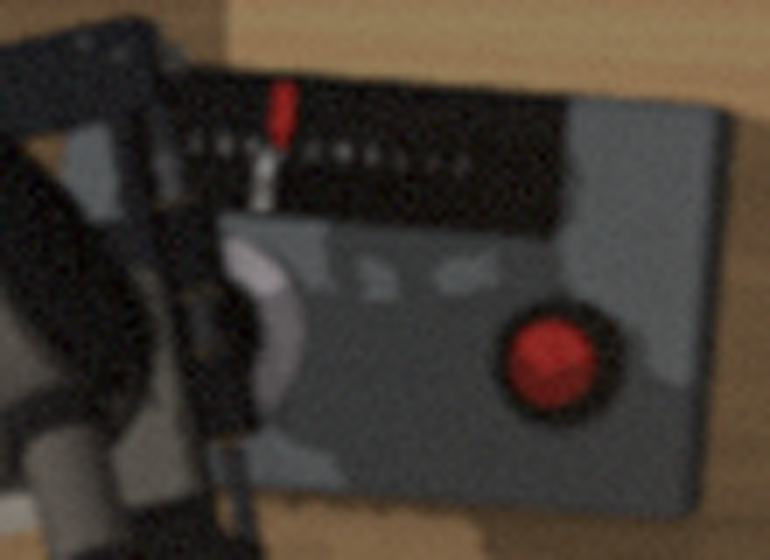

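```bash
python3 -m inch '[[[0,0,0.11],[-0.022,0.006,0],255],[[0,0,0.11],[-0.022,0.006,0],255],[[0,0,0],[0,0,0],255],[[0,0,0],[0,0,0],255]]'
python3 - <<'E'
from screw import *
s=manip.state(); R=np.array(s['ee_rot']); print(np.degrees(np.arctan2(R[1,0],R[0,0])),s['ft_force'],s['moment'])
im,d=snap('side','side25.png')
cv2.imwrite('pics/side25c.png',cv2.resize(im[165:215,270:310,::-1],None,fx=16,fy=12,interpolation=2))
im,d=snap('top','top25.png')
cv2.imwrite('pics/top25c.png',cv2.resize(im[240:275,150:205,::-1],None,fx=14,fy=14,interpolation=2))
E
```

```text
t: 34.7
tcp_pos: [0.4921, 0.3671, 0.0521]
ee_rot: [[1.0, 0.029, 0.007], [0.029, -1.0, 0.006], [0.007, -0.006, -1.0]]
ft_force: [-0.4, 7.9, 2.1]
finger_gap: 0.0134
1.6583510382825113 [-0.41050483  7.89168377  2.09585757] [ 1.1311588   0.24310406 -0.02732065]
```

View pics/side25c.png

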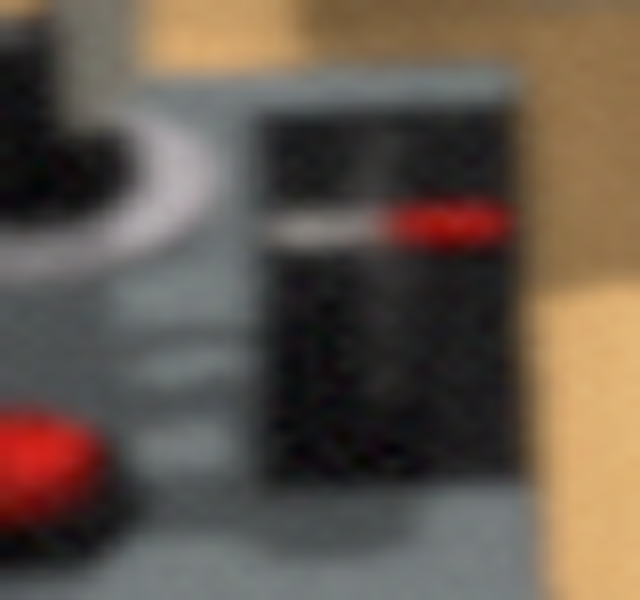

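View pics/top25c.png

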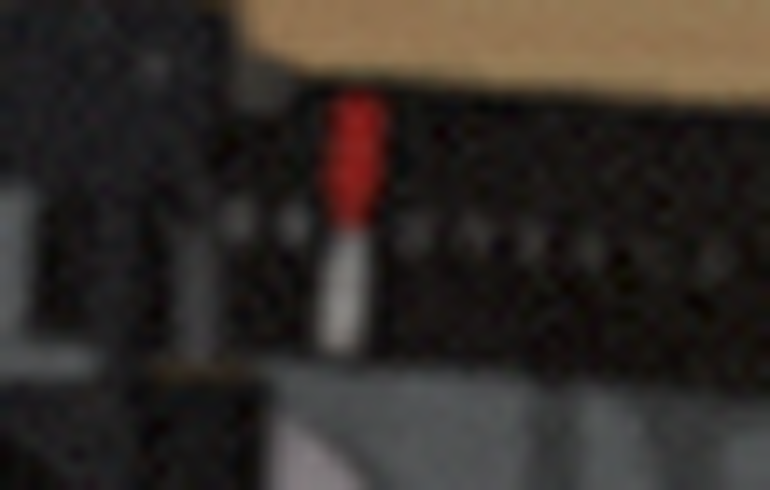

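```bash
python3 -m inch '[[[0,0,0],[0,0,0],200],[[0,0,0],[0,0,0],150],[[0,0,0],[0,0,0],100],[[0,0,0],[0,0,0],100],[[0,0,0],[0,0,0],100],[[0,0,0],[0,0,-1],100],[[0,0,0],[0,0,-2],100],[[0,0,0],[0,0,-3],100],[[0,0,0],[0,0,0],255],[[0,0,0],[0,0,0],255]]'
python3 - <<'E'
from screw import *
plan(np.array([.4855,.2485,.06]),tgtR(88.3,0))
im,d=snap('side','side26.png')
cv2.imwrite('pics/side26c.png',cv2.resize(im[165:215,270:310,::-1],None,fx=12,fy=10,interpolation=2))
E
```

```text
t: 35.8
tcp_pos: [0.4921, 0.3654, 0.1125]
ee_rot: [[1.0, 0.029, 0.007], [0.029, -1.0, 0.004], [0.008, -0.004, -1.0]]
ft_force: [-0.1, 0.0, -1.2]
finger_gap: 0.044
t 35.8 p [0.4921 0.3654 0.1125] F [-0.1  0.  -1.2] gap 0.044 q [ 0.51  0.58  1.41 -0.    1.15  0.48]
 rotvec(tool) [-0.0041 -0.0075  0.0587] deg 3.4 | shift cm in OLD frame [-1.04 11.68  5.2 ] | in NEW frame [-0.31 11.7   5.25]
```

View pics/side26c.png

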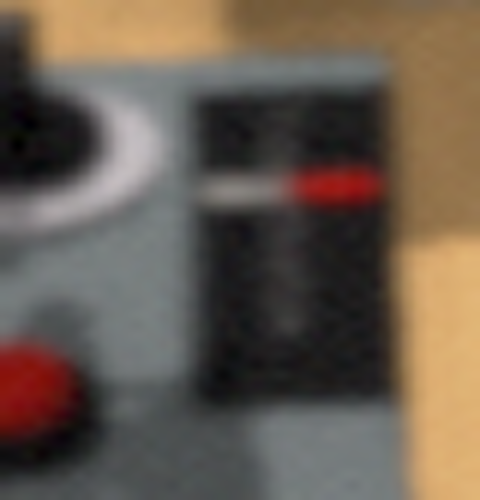

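Pointer still aligned with the mark. Now to the shutter with fingers shut.

```bash
python3 -m inch '[[[-0.004,-0.007,0],[-0.35,3.9,0],255],[[0,0,0],[-0.35,3.9,0],255],[[0,0,0],[-0.34,3.9,0],255],[[0,0,0],[0,0,2.5],255],[[0,0,0],[0,0,2.5],255],[[0,0,0],[0,0,0],255]]'
python3 - <<'E'
from screw import *
plan(np.array([.4855,.2485,.042]),tgtR(91.7,0))
s=manip.state(); p=np.array(s['tcp_pos']);R=np.array(s['ee_rot'])
im,d=snap('side','side27.png')
big=cv2.resize(im[170:240,240:330,::-1],None,fx=8,fy=8,interpolation=2)
for t,col in ((0,(0,0,255)),(.01,(0,255,255)),(.02,(255,0,255)),(.03,(255,255,0))):
  u=w2px('side',p-R[:,2]*t)[0]; c=((u-[240,170]+.5)*8).astype(int); cv2.circle(big,tuple(int(x) for x in c),3,col,-1)
cv2.imwrite('pics/side27c.png',big)
E
```

```text
t: 36.45
tcp_pos: [0.4818, 0.2464, 0.0577]
ee_rot: [[1.0, 0.028, -0.009], [0.028, -1.0, -0.004], [-0.009, 0.004, -1.0]]
ft_force: [0.1, 0.4, 0.4]
finger_gap: 0.0006
t 36.45 p [0.4818 0.2464 0.0577] F [0.1 0.4 0.4] gap 0.0006 q [ 0.33  0.54  1.66 -0.    0.95  0.3 ]
 rotvec(tool) [ 0.0036  0.0092 -0.0015] deg 0.6 | shift cm in OLD frame [ 0.39 -0.21  1.57] | in NEW frame [ 0.38 -0.2   1.57]
```

View pics/side27c.png

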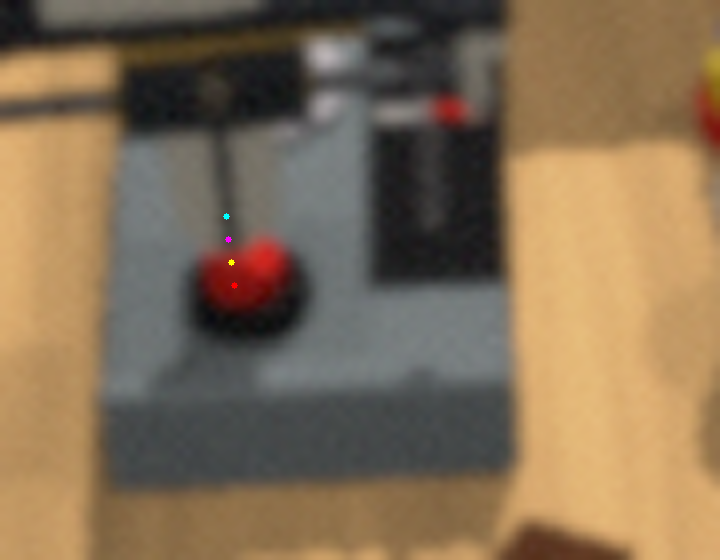

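```bash
python3 -m inch '[[[0.003,0.009,0],[0.15,-0.05,0.4],255],[[0,0,0],[0.15,-0.05,0.4],255],[[0,0,0],[0,0,0.3],255],[[0,0,0],[0,0,0.2],255],[[0,0,0],[0,0,0.1],255],[[0,0,0],[0,0,0.1],255],[[0,0,0],[0,0,0.1],255],[[0,0,0],[0,0,0],255]]'
python3 -m inch '[[[0,0,0],[0,0,0.1],255],[[0,0,0],[0,0,0.1],255],[[0,0,0],[0,0,0],255]]'
```

```text
t: 37.3
tcp_pos: [0.4877, 0.249, 0.0455]
ee_rot: [[1.0, 0.029, 0.008], [0.029, -1.0, 0.002], [0.008, -0.002, -1.0]]
ft_force: [-1.8, 0.5, 1.7]
finger_gap: 0.0005
t: 37.6
tcp_pos: [0.4877, 0.249, 0.0434]
ee_rot: [[1.0, 0.029, 0.008], [0.029, -1.0, 0.002], [0.008, -0.002, -1.0]]
ft_force: [-0.9, -0.3, 3.2]
finger_gap: 0.0004
```

```bash
python3 -m inch '[[[0,0,0],[0,0,0.1],255],[[0,0,0],[0,0,0.1],255],[[0,0,0],[0,0,0],255]]'
python3 -m inch '[[[0,0,0],[0,0,0.1],255],[[0,0,0],[0,0,0.05],255],[[0,0,0],[0,0,0],255]]'
```

```text
t: 37.9
tcp_pos: [0.4877, 0.249, 0.0413]
ee_rot: [[1.0, 0.029, 0.008], [0.029, -1.0, 0.002], [0.008, -0.002, -1.0]]
ft_force: [-1.3, 0.3, 4.4]
finger_gap: 0.0002
t: 38.2
tcp_pos: [0.4878, 0.249, 0.0408]
ee_rot: [[1.0, 0.029, 0.008], [0.029, -1.0, 0.002], [0.008, -0.002, -1.0]]
ft_force: [-3.7, 0.0, 12.9]
finger_gap: 0.0006
```

```bash
python3 -m inch '[[[0,0,0],[0,0,0],255],[[0,0,0],[0,0,-0.5],255],[[0,0,0],[0,0,-1.5],255],[[0,0,0],[0,0,-3],255],[[0,0,0],[0,0,-4],255],[[0,0,0],[-3,0,-4],255],[[0,0,0],[-4,1,0],255],[[0,0,0],[-4,1,0],255],[[0,0,0],[0,0,0],255],[[0,0,0],[0,0,0],255]]'
python3 - <<'E'
from screw import *
s=manip.state();print(s['t'],s['tcp_pos'],s['ft_force'])
im,d=snap('top','top30.png')
a=cv2.resize(im[170:270,300:440,::-1],None,fx=5.5,fy=5.5,interpolation=2);cv2.imwrite('pics/top30c.png',a)
for th in('tile','square','slab','mat','dino'):
    for r in manip.pinpoint(th,'top')[:2]: print(th,round(r['score'],2),c2w('top',r['position']).round(4))
im,d=snap('side','side30.png')
for th in('tile','square','slab','mat','dino','shutter_top'):
    for r in manip.pinpoint(th,'side')[:2]: print('side',th,round(r['score'],2),c2w('side',r['position']).round(4))
E
```

```text
t: 39.2
tcp_pos: [0.3773, 0.2254, 0.1692]
ee_rot: [[1.0, 0.029, 0.009], [0.029, -1.0, 0.002], [0.009, -0.002, -1.0]]
ft_force: [0.6, 0.6, 0.0]
finger_gap: 0.0003
39.2 [0.37725029 0.22544227 0.16917089] [0.58232435 0.61164912 0.04859551]
tile 0.96 [ 0.612  -0.2219 -0.0017]
slab 0.75 [0.4126 0.0144 0.0074]
slab 0.69 [0.5613 0.1167 0.0032]
mat 0.93 [ 0.6791 -0.0195 -0.0007]
side tile 0.83 [ 0.614  -0.2265 -0.0014]
side tile 0.73 [0.8    0.0568 0.0021]
side square 0.61 [ 6.171e-01 -2.221e-01  6.000e-04]
side square 0.45 [0.4953 0.3724 0.0814]
side slab 0.85 [0.4184 0.0229 0.0016]
side slab 0.84 [5.66e-01 1.18e-01 1.00e-04]
side mat 0.6 [ 0.6801 -0.0184 -0.0021]
side mat 0.39 [8.016e-01 5.690e-02 2.000e-04]
side shutter_top 0.45 [0.4837 0.2495 0.0665]
```

View pics/top30c.png

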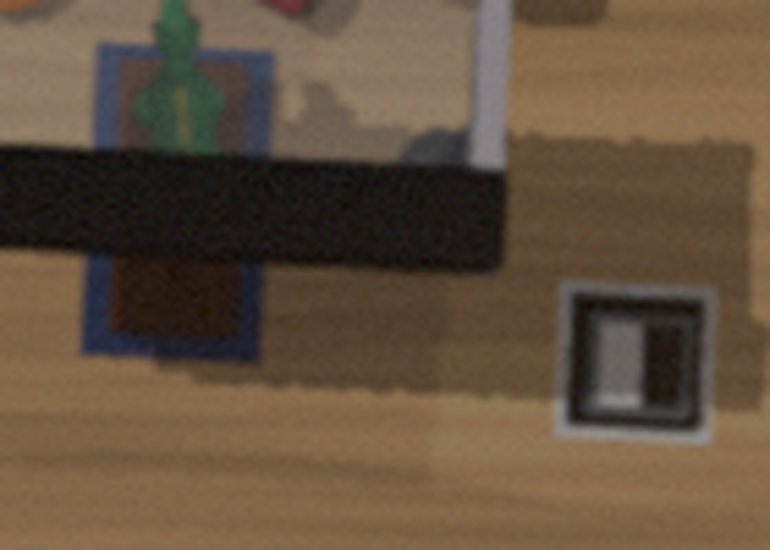

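View pics/side30.png

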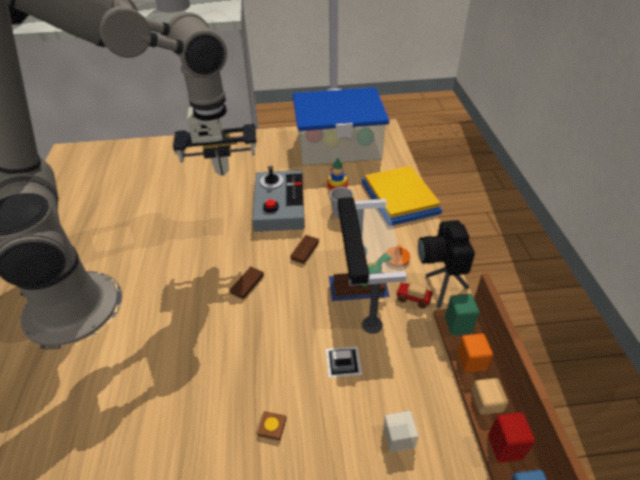

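Run:
```python
import cv2
a=cv2.resize(cv2.imread('pics/top30.png')[240:300,140:245],None,fx=7,fy=7,interpolation=2);cv2.imwrite('pics/top30k.png',a)
```

```text
(no output)
```

View pics/top30k.png

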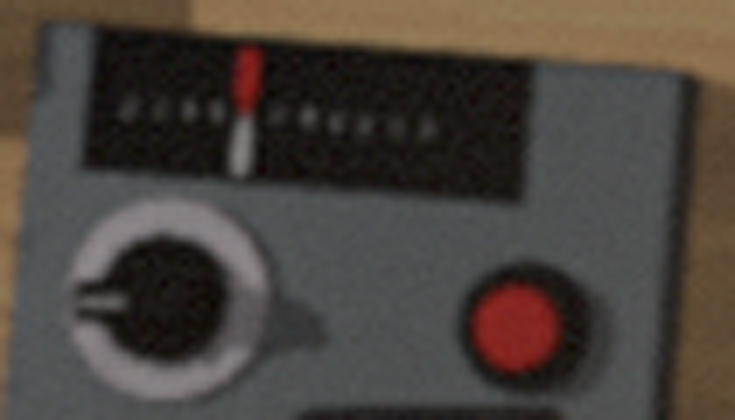

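The pointer (243,115) meets the mark (245,112), and the red button at (515,328) is up. Handing in.

```bash
python3 -c "
from rig import manip
print(manip.sign_off())"
```

```text
the job is handed in; nothing more can be done
None
```

The job is handed in, at about 39 s of the 72 s allowed. No verdict is reported, so what follows is from my own checks.

**What I did:**
- **Slab:** I gripped it with the tool leaned back 44° and slid it onto the mat.
- **Tile:** I slid it into the white-framed square. I regripped it a quarter turn round first so the gripper would clear the light bar.
- **Knob and button:** I turned the knob about 1.47 rad clockwise. I then pressed the shutter to its stop, where the force jumped to 12.9 N, and let go.

**Last checks, by camera:**
- **Slab:** margins on the mat are even to about 2 mm, it looks square, and the dinosaur is standing.
- **Tile:** it sits inside the square, with the networks' tile and square points 2–5 mm apart each way.
- **Pointer and button:** the pointer tip meets the red mark to under about 1 mm, and the button is up again.
- **Other toys:** they all look to be where they started, and the gripper touches nothing.

**What failed or disagreed:**
- **First grasp:** it closed on air. The pictures showed the fingertips about 20 mm behind the reported tool point. I allowed for that in all later moves.
- **Detections:** in the last pictures the networks did not report the slab on the mat or the dinosaur. They returned only the two smaller slabs, so those two checks rest on the pictures. In the last top picture they also missed the square.

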